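Put the salt back behind the can and the jar in the condiment tray

TASK

A cup has been left in the salt's place at the back of the wooden condiment tray, behind the drinks can and the red-lidded jar. First stand the can and the red-lidded jar upright on the shallow metal tray, then lift the cup out, nest it gently into the stack of matching cups without jamming it in, and set the salt jar upright where the cup stood. Last, put the can and the red-lidded jar back upright on the very spots where they were; do not knock anything over, drag the cup stack away or shift the pepper mill.

Things in the scene. Friction and masses are not known exactly. Their poses are not given: they have to be found in the camera images.
- can: Drinks can: green, silver top, straight cylinder 66 mm across, 115 mm high, about 0.35 kg, loose, upright in one of the two front bays of the wooden tray. Origin: centre of its underside, z up its axis.
- chilli_jar: Red-lidded jar: brown-red jar with a yellow label and a wide red lid, 61 mm across (lid 57 mm, from 60 mm up), 73 mm high, about 0.2 kg, loose, upright in the other front bay of the wooden tray. Origin: centre of its underside, z up its axis.
- cup: Loose steel cup without handle, 48 mm high, tapering from 44 mm across at the foot to 52 mm at 34 mm height; above that a straight collar 56 mm across and 12.5 mm high up to the rim; walls 2.4 mm, 0.06 kg. Stands in the rear bay of the wooden tray. Origin: centre of its underside, z up.
- cup_stack: Stack of two nested cups of the same shape (one loose body, 0.14 kg, 69 mm high, 56 mm across) on the table, mouth up. Origin: centre of the underside of the lowest cup, z up. A third cup lowered in comes to rest on the tapered walls with its underside about 42 mm above this origin, its rim 21 mm above the stack's; pushed hard it wedges.
- salt_jar: Salt jar: white cylinder with a black lid, 46 mm across (lid 42 mm), 76 mm high, 0.14 kg, loose, standing on the table. Origin: centre of its underside, z up.
- mill: Pepper mill: white, with a grey dome top, 44 mm across, 90 mm high, loose on the table, not to be moved. Origin: centre of its underside, z up.
- caddy: Wooden condiment tray, fixed, 135 x 173 mm (x, y), walls 26 mm high, 6 mm thick, floor at 6 mm. Origin: centre of underside; x to its rear (away from robot), y to its left. A divider (20 mm high) on y = 0 runs from the front wall to x = -21 mm; can and jar stand either side of it near x = -23, y = +-41.5 mm, in either order. The cup stands in the full-width rear bay near x = 27.5, y = 0 mm.
- side_tray: Shallow metal tray, fixed, 170 mm (x) by 92 mm (y), lip 14 mm high (16 mm with its bead), floor 3 mm above the table, empty. Origin: centre of its underside, z up. Room for the can and the jar beside one another along its x.
Not all that is in view belongs to the job. Of the things that look like the chilli_jar, the larger one is meant.

How it is judged:
On the way, in this order (a step that is already met when the one before it is completed fails the run):
1. the can and the red-lidded jar stand upright and released on the metal tray (x of can in the frame of side_tray between -0.08 and 0.08 m and y of can in the frame of side_tray between -0.05 and 0.05 m and z of each of can, chilli_jar in the frame of side_tray below 0.008 m and angle between each of can, chilli_jar's own z axis and vertical below 0.1 rad and linear speed of each of can, chilli_jar below 0.02 m/s and contact force between the fingers and can below 0.3 N and x of chilli_jar in the frame of side_tray between -0.08 and 0.08 m and y of chilli_jar in the frame of side_tray between -0.05 and 0.05 m and contact force between the fingers and chilli_jar below 0.3 N), for 0.2 s.
2. the cup is nested in the stack and released (horizontal distance between cup and cup_stack below 0.006 m and z of cup in the frame of cup_stack between 0.036 and 0.048 m and angle between each of cup, cup_stack's own z axis and vertical below 0.1 rad and linear speed of cup below 0.02 m/s and contact force between the fingers and cup below 0.3 N), for 0.2 s.
3. the salt jar stands upright and released where the cup stood (x of salt_jar in the frame of caddy between 0.0125 and 0.0425 m and y of salt_jar in the frame of caddy between -0.015 and 0.015 m and z of salt_jar in the frame of caddy below 0.01 m and angle between salt_jar's own z axis and vertical below 0.1 rad and linear speed of salt_jar below 0.02 m/s and contact force between the fingers and salt_jar below 0.3 N), for 0.2 s.
At the end, for the whole second after the job is handed in: Can and red-lidded jar upright within 15 mm of their starts; salt jar upright in the rear bay within 15 mm in x and y of (27.5, 0 mm); cup nested upright in the stack, 6 mm of its axis, underside 36 to 48 mm above the stack's; stack moved under 30 mm; all released, at rest (horizontal distance between cup and cup_stack below 0.006 m and z of cup in the frame of cup_stack between 0.036 and 0.048 m and angle between each of cup, cup_stack, salt_jar, can, chilli_jar's own z axis and vertical below 0.1 rad and x of salt_jar in the frame of caddy between 0.0125 and 0.0425 m and y of salt_jar in the frame of caddy between -0.015 and 0.015 m and z of salt_jar in the frame of caddy below 0.01 m and distance of each of can, chilli_jar from where it was at the start of the episode below 0.015 m and distance of cup_stack from where it was at the start of the episode below 0.03 m and linear speed of each of can, chilli_jar, cup, cup_stack, salt_jar below 0.02 m/s); the robot touches nothing.
It fails at once if the cup is jammed into the stack with more than 35 N (contact force between cup and cup_stack above 35 N).
It fails at once if the pepper mill is shifted by more than 20 mm (distance of mill from where it was at the start of the episode above 0.02 m).
It fails at once if the can, a jar, the cup or the stack is knocked over (angle between any of can, chilli_jar, salt_jar, cup, cup_stack's own z axis and vertical above 0.7 rad).
It also fails if it takes over 134 s, if anything falls off the work surface, if the arm or the gripper's body presses on something with over 40 N, if the wrist force passes 120 N, or if a joint passes its speed limit or range.

ROBOT

A 6-joint arm with a two-finger parallel gripper is mounted at the origin on a cart in front of the work surface, level with it; the furniture and walls round the work are solid. World frame = base frame: x ahead of the robot, y to its left, z up, the work surface at z = 0. Lengths are in m, angles in rad, forces in N, time in s.
With the tool pointing down it reaches from about 0.4 to 0.925 m from the base axis. Payload 3.4 kg.
Tool frame: the origin (TCP) lies between the finger pads; the fingertips stand 22 mm ahead of it and the grasp point (between the pads) lies 3 mm ahead of it (manip.tip_extent is the distance from the TCP to the fingertips, in m); z points along the fingers, y is the line along which they close (so a half turn about z gives the same grasp; the last joint's range is limited). The gripper opens to 85 mm and grips with 20 to 120 N. Pads are 22 mm wide; open, the fingers measure 114 mm over their backs; the gripper's body (76 mm by 85 mm) begins 54 mm behind the grasp point. The pads swing forward as they close: fully open they stand 13 mm farther back than shut.
Start: joints at [1.103, 0.307, 1.506, -0, 1.328, -0.073], TCP at [0.221, 0.531, 0.253] pointing down, gripper open.
Joint ranges: [-3.12, 3.12], [-1.05, 2.28], [0.14, 2.33], [-1.42, 4.57], [0.1, 2.73], [-2.68, 2.68]. Speed limits (rad/s): [2.57, 2.57, 3.14, 3.14, 3.14, 3.14].

INTERFACE

Orientations are given as a unit quaternion [w, x, y, z].
In Python, from rig import readout, vision, manip gives the robot as it stands.
- The arm moves only by the tool carry_out, never from a script. Its arguments are lists of equal length, an entry for each row: "angular": the turn, a rotation vector about the tool's x, y, z in degrees, a list of three; "offset": the shift along the tool's x, y, z in mm, a list of three; "gripper": the opening, from -1 (shut) to 1 (fully open). In form: {"angular": [[wx, wy, wz], ...], "offset": [[dx, dy, dz], ...], "gripper": [gripper, ...]}. A call has 1 to 5 rows; each row is the pose to reach, as a shift and turn from the pose commanded when the call began, along the tool's axes at that moment; what a row does not reach only later rows make up. A row lasts 1/12 s, in which the tool goes at most 41.7 mm and 7.16 degrees, less where a joint would pass 70% of its speed; a pose out of reach is approached as far as the arm can. A call with a gripper value outside its range is refused whole. The fingers move at their own pace and stop on an object; "newtons" is the grip in N (left out, the last holds). Time passes only in rows, so rows that repeat a pose let the fingers close. It gives the time, the measured TCP pose, the force, the opening and the grip force at its end, in the units of the state.
- readout.get_state(): the state, without advancing time (a new reading comes with each control period).
- vision.get_image(name): name is "side" or "top"; returns the picture (400x640x3 uint8, red, green, blue); there is no depth.
- vision.camera_params(name): a dict with "mtx" (3x3 intrinsics, pixels), "T" (4x4, takes a point from camera to world coordinates). Camera axes: x right, y down, z forward; pixel columns grow to the right and rows downward; lengths in m; the calibration is good to about 2 mm. A picture is of the moment at which its call begins. camera_params takes no time and is no camera call.
- manip.finish_job(): hands the job in; it is judged then, once.
The state is a dict: "t": time; "qpos": joint angles; "dq": joint speeds; "joint_torque": joint torques, N m; "eef_pos": TCP position; "eef_rot": TCP orientation; "contact_force": force on the tool from outside, world axes, zero at the start; "ft_torque": the same for the moment, N m; "width": finger opening in m; "gripper_force": force on a finger pad.
Only numpy, scipy, OpenCV 4.12 (cv2) and the standard library are available. Lean on these libraries where they do the work, as an engineer would, in place of code of your own. Each camera call takes 0.05 s, during which the arm holds its last target. There are 200 camera calls.

## Working session

There is one attempt and no reset: what is moved stays moved. The work goes in short steps, Python scripts to look and compute and a tool call to move; the robot and the scene stay as the last step left them, time stands still between calls to the robot, and variables do not carry over. Pictures are saved under pics/ and viewed, at most 17 in all, crops included, and the job is handed in when it is done.

Besides the shell and the picture viewer there is one more tool, called after "Call:" as a command line: name --argument value ..., lists and objects as JSON in quotes. carry_out: Moves the arm, as the interface text tells. Its arguments: {"type":"object","properties":{"angular":{"type":"array"},"offset":{"type":"array"},"gripper":{"type":"array"},"newtons":{"type":"number"}},"required":["angular","offset","gripper"]}

```bash
mkdir -p pics; ls; python3 - <<'E'
from rig import readout, vision, manip
import cv2
for n in("side","top"):
    im=vision.get_image(n); cv2.imwrite(f"pics/{n}0.png",im[:,:,::-1]); p=vision.camera_params(n); print(n,p["mtx"].round(1).tolist(),p["T"].round(3).tolist())
print(readout.get_state(), manip.tip_extent)
E
```

```text
pics
side [[407.2, 0.0, 319.3], [0.0, 407.2, 200.2], [0.0, 0.0, 1.0]] [[-0.993, -0.071, 0.097, 0.495], [-0.12, 0.608, -0.785, 0.883], [-0.003, -0.791, -0.612, 0.565], [0.0, 0.0, 0.0, 1.0]]
top [[420.7, 0.0, 318.0], [0.0, 420.7, 203.7], [0.0, 0.0, 1.0]] [[0.019, -0.997, 0.074, 0.523], [-1.0, -0.02, -0.003, 0.196], [0.004, -0.074, -0.997, 0.915], [0.0, 0.0, 0.0, 1.0]]
{'t': 0.1, 'qpos': array([ 1.10352194e+00,  3.07456578e-01,  1.50751541e+00,  1.06241753e-05,
        1.32841183e+00, -7.35034028e-02]), 'dq': array([ 0.00062481, -0.00267197, -0.00182869, -0.00137805,  0.00129906,
        0.00245233]), 'joint_torque': array([ 1.25008337e-03, -4.58527064e+01, -2.52608317e+01, -3.46852430e-04,
        5.50265177e-03,  4.32416573e-05]), 'eef_pos': array([0.22037295, 0.53046959, 0.25250727]), 'eef_rot': array([-2.44184130e-04,  1.95617124e-01,  9.80679937e-01, -8.61666738e-04]), 'contact_force': array([0.60398631, 0.36089495, 0.41633813]), 'ft_torque': array([ 0.02182506, -0.04680928,  0.02521815]), 'gripper_force': 0.0, 'width': 0.0851479997410475} 0.022
```

View pics/side0.png

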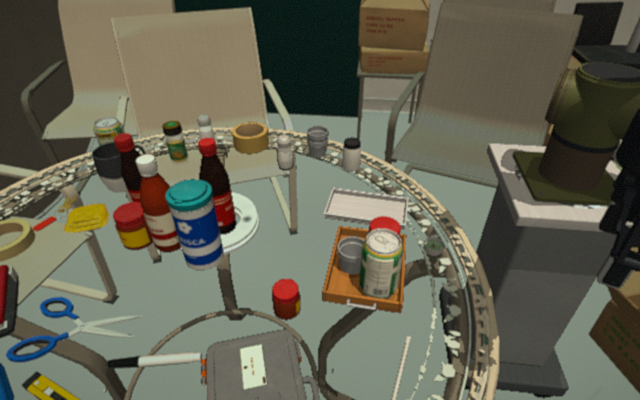

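View pics/top0.png

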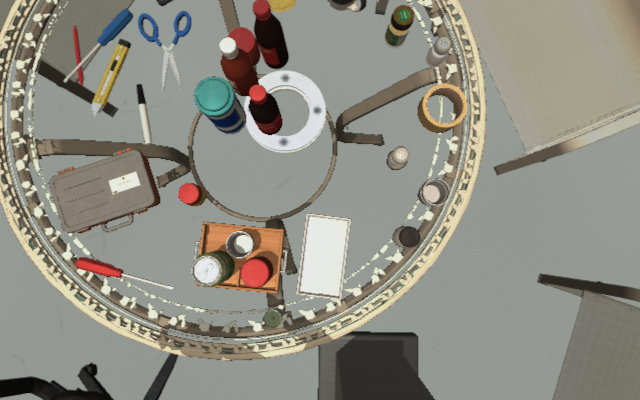

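Pixel positions in the top view:
- **Caddy:** (242,257). The can is at (210,268), the chilli jar at (256,271) and the cup at (240,243).
- **Side tray:** (325,255).
- **Right of the tray:** salt with black lid (408,236), cup stack (434,192), mill with grey dome (398,157).

Lookalikes:
- **Chilli jar:** red lid (190,194), which is the small loose one, and (243,40), the jar behind the bottles. The one meant is (256,271), inside the caddy's front bay.
- **Can:** another green can is at the far edge in the side view, (107,128).
- **Cup or stack:** tan ring (443,107), dark mug (110,160 side).
- **Salt or mill:** pale shaker (440,48).

I'll check these in a close crop.

```bash
cat > h.py <<'E'
import numpy as np, cv2
from rig import readout, vision, manip
def ray(n,u,v):
    p=vision.camera_params(n); d=p["T"][:3,:3]@np.linalg.solve(p["mtx"],[u,v,1.]); return p["T"][:3,3],d
def onz(n,u,v,z):
    o,d=ray(n,u,v); return o+d*(z-o[2])/d[2]
def proj(n,X):
    p=vision.camera_params(n); c=np.linalg.inv(p["T"])@np.r_[X,1]; q=p["mtx"]@c[:3]; return q[:2]/q[2]
def tri(a,b):
    (o1,d1),(o2,d2)=ray("side",*a),ray("top",*b); s=np.linalg.lstsq(np.c_[d1,-d2],o2-o1,rcond=None)[0]
    return (o1+s[0]*d1+o2+s[1]*d2)/2
E
python3 - <<'E'
import cv2,numpy as np
a=cv2.imread("pics/top0.png")
c1=cv2.resize(a[215:300,185:355],None,fx=4.7,fy=4.7,interpolation=cv2.INTER_CUBIC)[:, :799]
c2=cv2.resize(a[140:255,380:460],None,fx=5,fy=5,interpolation=cv2.INTER_CUBIC)
cv2.imwrite("pics/c1.png",c1);cv2.imwrite("pics/c2.png",c2)
b=cv2.imread("pics/side0.png")
s1=cv2.resize(b[185:315,315:415],None,fx=4,fy=4,interpolation=cv2.INTER_CUBIC)
s2=cv2.resize(b[120:180,270:370],None,fx=4,fy=4,interpolation=cv2.INTER_CUBIC)
cv2.imwrite("pics/c3.png",np.hstack([s1,np.vstack([s2,np.zeros((280,400,3),np.uint8)])]))
E
```

```text
(no output)
```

View pics/c1.png

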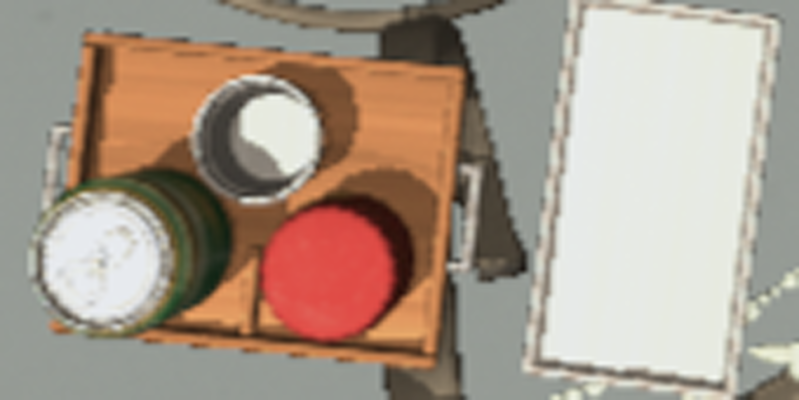

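View pics/c2.png

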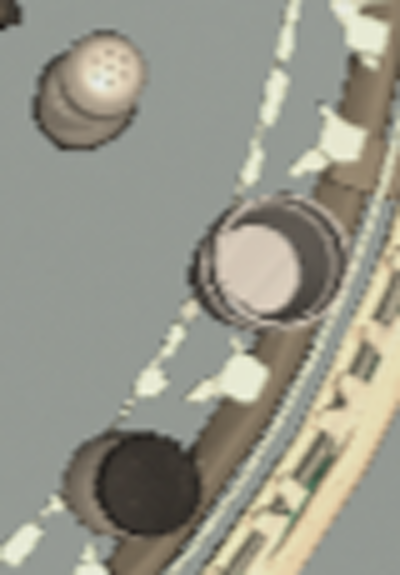

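View pics/c3.png

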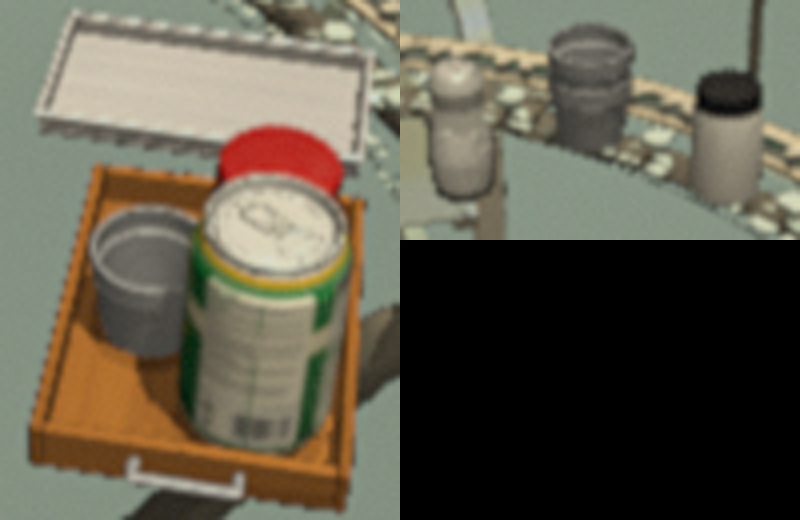

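The crops confirm the choice:
- **Can:** top-view lid centre about (207,270), in the left front bay.
- **Chilli jar:** about (255,272), in the right front bay.
- **Cup:** rim about (239.5,244).
- **Stack:** double rim, about (437,192).
- **Salt:** black lid about (409,237).
- **Mill:** about (401,154).

Next I'll measure positions.

```bash
python3 - <<'E'
from h import *
def c1(u,v): return ((u+.5)/4.7-.5+185,(v+.5)/4.7-.5+215)
def c2(u,v): return ((u+.5)/5-.5+380,(v+.5)/5-.5+140)
def c3(u,v): return ((u+.5)/4-.5+315,(v+.5)/4-.5+185)
def c4(u,v): return ((u-400+.5)/4-.5+270,(v+.5)/4-.5+120)
im=cv2.imread("pics/top0.png")
hsv=cv2.cvtColor(im,cv2.COLOR_BGR2HSV)
m=cv2.inRange(hsv,(0,170,150),(5,255,255))|cv2.inRange(hsv,(174,170,150),(180,255,255)); m[:,:230]=0;m[:250]=0;m[:,290:]=0
red=cv2.minEnclosingCircle(max(cv2.findContours(m,0,1)[0],key=cv2.contourArea))
k=(im.max(2)<75).astype(np.uint8); k[:225]=0;k[250:]=0;k[:,:396]=0;k[:,425:]=0
blk=cv2.minEnclosingCircle(max(cv2.findContours(k,0,1)[0],key=cv2.contourArea))
print(red,blk)
R=lambda x:np.round(np.array(x)*1000,1)
C=[onz("top",*c1(*p),.026) for p in((88,33),(466,68),(435,365),(52,330))]
print("caddy corners",R(C),R(np.mean(C,0)))
x=((C[0]-C[3])+(C[1]-C[2])); y=(C[0]-C[1])+(C[3]-C[2])
print("sizes",np.linalg.norm(x)/2,np.linalg.norm(y)/2,"yaw",np.degrees(np.arctan2(x[1],x[0])),np.degrees(np.arctan2(-y[0],y[1])))
T=[onz("top",*c1(*p),.016) for p in((572,-8),(778,17),(735,393),(527,370))]
x2=((T[0]-T[3])+(T[1]-T[2])); y2=(T[0]-T[1])+(T[3]-T[2])
print("tray",R(T),R(np.mean(T,0)),np.linalg.norm(x2)/2,np.linalg.norm(y2)/2,np.degrees(np.arctan2(x2[1],x2[0])))
tops=dict(can=(c1(104,261),c3(275,228),.121),chilli=(red[0],c3(281,165),.079),cup=(c1(257,138),c3(150,247),.054),stack=(c2(285,261),c4(592,47),.069),salt=(blk[0],c4(730,88),.076),mill=(c2(105,72),c4(458,72),.09))
for n,(a,b,z) in tops.items(): print(n,R(onz("top",*a,z)),"side",R(onz("side",*b,z)),"tri",R(tri(b,a)))
cx,th=np.mean(C,0),np.arctan2(x[1],x[0])
for n,l in(("can",(-.023,.0415)),("chilli",(-.023,-.0415)),("cup",(.0275,0))):
    print(n,R(cx[:2]+np.array([[np.cos(th),-np.sin(th)],[np.sin(th),np.cos(th)]])@l))
E
```

```text
((254.11476135253906, 272.9016418457031), 14.061666488647461) ((409.5, 236.0), 11.011457443237305)
caddy corners [[546.8 434.7  26. ]
 [534.5 264.6  26. ]
 [402.6 275.   26. ]
 [414.8 445.5  26. ]] [474.7 355.   26. ]
sizes 0.13239067792589004 0.17068758424968627 yaw -4.584953612311756 -4.121939196213897
tray [[570.  218.   16. ]
 [560.5 124.1  16. ]
 [391.4 141.1  16. ]
 [399.8 234.6  16. ]] [480.4 179.4  16. ] 0.1705029227655711 0.09417968517258044 -5.645488418503079
can [453.8 399.3 121. ] side [452.8 407.7 121. ] tri [452.7 400.9 114.6]
chilli [446.6 316.7  79. ] side [445.9 321.2  79. ] tri [445.9 317.2  75.5]
cup [502.1 352.2  54. ] side [501.8 354.9  54. ] tri [501.9 352.6  51.8]
stack [615.2 -46.   69. ] side [612.5 -36.6  69. ] tri [614.9 -47.8  63. ]
salt [524.9  10.2  76. ] side [521.9  18.1  76. ] tri [523.6   9.   70.8]
mill [687.   31.5  90. ] side [682.9  42.2  90. ] tri [687.   30.   83.2]
can [455.1 398.2]
chilli [448.4 315.4]
cup [502.1 352.8]
```

```bash
cat >> h.py <<'E'
from scipy.spatial.transform import Rotation as Rn
def to(*targets, yaw=-4.5):
    s=readout.get_state(); q=s["eef_rot"]; R=Rn.from_quat(np.r_[q[1:],q[0]]); p=s["eef_pos"]*1000
    print("t",s["t"],"pos",p.round(1),"w",round(s["width"]*1000,1),"gf",round(s["gripper_force"],1),"F",s["contact_force"].round(1))
    G=Rn.from_euler("z",yaw,degrees=True)*Rn.from_matrix([[-1,0,0],[0,1,0],[0,0,-1]])
    print("rotvec",np.degrees((R.inv()*G).as_rotvec()).round(2))
    for t in targets:
        print(t,"-> here",R.inv().apply(np.array(t)-p).round(1),"| aligned",G.inv().apply(np.array(t)-p).round(1)); p=np.array(t,float)
E
python3 -c "
from h import *
to((454,399,220),(454,399,105),(454,399,240),(524,175,240),(524,175,102))"
```

```text
t 0.1 pos [220.4 530.5 252.5] w 85.1 gf 0.0 F [0.6 0.4 0.4]
rotvec [ -0.1   -0.02 -18.06]
(454, 399, 220) -> here [-266.2  -31.7   32.5] | aligned [-243.2 -112.7   32.5]
(454, 399, 105) -> here [ -0.    0.2 115. ] | aligned [  0.   0. 115.]
(454, 399, 240) -> here [   0.    -0.2 -135. ] | aligned [   0.    0. -135.]
(524, 175, 240) -> here [-150.6 -180.     0.3] | aligned [ -87.4 -217.8    0. ]
(524, 175, 102) -> here [ -0.    0.2 138. ] | aligned [  0.   0. 138.]
```

Call:
carry_out --angular '[[0,0,-18],[0,0,-18],[0,0,-18],[0,0,-18],[0,0,-18]]' --offset '[[-40,-5,5],[-80,-10,10],[-120,-14,15],[-160,-19,20],[-200,-24,25]]' --gripper '[1,1,1,1,1]' --newtons 40

```text
t: 0.52
eef_pos: [0.3961, 0.4315, 0.2278]
eef_rot: [-0.0, 0.039, 0.999, -0.0]
contact_force: [0.3, 1.1, -0.2]
width: 0.0856
gripper_force: 0.0
```

```bash
python3 -c "
from h import *
to((454,399,220),(454,399,105))"
```

```text
t 0.5167 pos [396.1 431.5 227.8] w 85.6 gf 0.0 F [ 0.3  1.1 -0.2]
rotvec [-0.03 -0.03 -0.  ]
(454, 399, 220) -> here [-60.3 -27.9   7.8] | aligned [-60.3 -27.9   7.8]
(454, 399, 105) -> here [-1.00e-01  1.00e-01  1.15e+02] | aligned [  0.   0. 115.]
```

Call:
carry_out --angular '[[0,0,0],[0,0,0],[0,0,0],[0,0,0]]' --offset '[[-30,-14,4],[-60,-28,8],[-60,-28,8],[-60,-28,8]]' --gripper '[1,1,1,1]'

```text
t: 0.85
eef_pos: [0.4539, 0.3986, 0.2194]
eef_rot: [-0.001, 0.042, 0.999, -0.001]
contact_force: [0.4, -0.6, 0.2]
width: 0.0852
gripper_force: 0.0
```

```bash
python3 - <<'E'
from h import *
to((454,399,105))
a=vision.get_image("side"); cv2.imwrite("pics/s1.png",cv2.resize(a[150:330,280:440,::-1],None,fx=3,fy=3))
E
```

```text
t 0.85 pos [453.9 398.6 219.4] w 85.2 gf 0.0 F [ 0.4 -0.6  0.2]
rotvec [-0.06 -0.08 -0.27]
(454, 399, 105) -> here [ -0.2   0.6 114.4] | aligned [-1.000e-01  4.000e-01  1.144e+02]
```

View pics/s1.png

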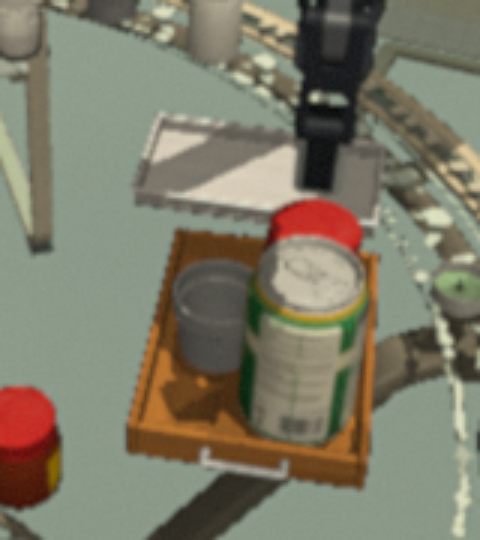

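The gripper hovers over the can; the near finger at crop (317,160) lines up with the can axis at (310,270). Descending to grasp.

Call:
carry_out --angular '[[0,0,0],[0,0,0],[0,0,0],[0,0,0],[0,0,0]]' --offset '[[0,0,38],[0,0,76],[0,0,100],[0,0,114],[0,0,114]]' --gripper '[1,1,1,1,1]'

```text
t: 1.32
eef_pos: [0.4487, 0.3991, 0.1028]
eef_rot: [-0.003, 0.039, 0.999, -0.002]
contact_force: [-0.3, -0.2, -0.8]
width: 0.0854
gripper_force: 0.0
```

Call:
carry_out --angular '[[0,0,0],[0,0,0],[0,0,0],[0,0,0],[0,0,0]]' --offset '[[0,0,0],[0,0,0],[0,0,0],[0,0,0],[0,0,0]]' --gripper '[0.3,0.3,0.3,0.3,0.3]'

```text
t: 1.73
eef_pos: [0.4533, 0.401, 0.1082]
eef_rot: [0.001, 0.04, 0.999, 0.001]
contact_force: [-0.4, 0.4, 3.6]
width: 0.0635
gripper_force: 44.9
```

Call:
carry_out --angular '[[0,0,0],[0,0,0],[0,0,0],[0,0,0],[0,0,0]]' --offset '[[0,0,-20],[0,0,-55],[0,0,-95],[0,0,-130],[0,0,-130]]' --gripper '[0.3,0.3,0.3,0.3,0.3]'

```text
t: 2.15
eef_pos: [0.4562, 0.4028, 0.2451]
eef_rot: [0.006, 0.04, 0.999, 0.005]
contact_force: [1.4, 0.6, -1.4]
width: 0.0633
gripper_force: 45.7
```

```bash
python3 -c "
from h import *
to((524,175,240),(524,175,106))"
```

```text
t 2.15 pos [456.2 402.8 245.1] w 63.3 gf 45.7 F [ 1.4  0.6 -1.4]
rotvec [ 0.59  0.65 -0.07]
(524, 175, 240) -> here [ -85.6 -221.7    3.8] | aligned [ -85.4 -221.8    5.1]
(524, 175, 106) -> here [  1.5  -1.4 134. ] | aligned [  0.   0. 134.]
```

Call:
carry_out --angular '[[0,0,0],[0,0,0],[0,0,0],[0,0,0],[0,0,0]]' --offset '[[-9,-20,0],[-22,-55,0],[-36,-90,0],[-50,-125,0],[-64,-160,0]]' --gripper '[0.3,0.3,0.3,0.3,0.3]'

```text
t: 2.57
eef_pos: [0.5034, 0.2338, 0.2361]
eef_rot: [-0.0, 0.039, 0.999, -0.0]
contact_force: [1.3, -0.7, -2.7]
width: 0.0632
gripper_force: 45.7
```

Call:
carry_out --angular '[[0,0,0],[0,0,0],[0,0,0],[0,0,0],[0,0,0]]' --offset '[[-12,-30,0],[-20,-50,0],[-23,-58,0],[-23,-58,0],[-23,-58,0]]' --gripper '[0.3,0.3,0.3,0.3,0.3]'

```text
t: 2.98
eef_pos: [0.5217, 0.176, 0.2362]
eef_rot: [-0.0, 0.04, 0.999, 0.0]
contact_force: [-0.2, 0.8, -2.9]
width: 0.0631
gripper_force: 45.7
```

Call:
carry_out --angular '[[0,0,0],[0,0,0],[0,0,0]]' --offset '[[0,0,0],[0,0,0],[0,0,0]]' --gripper '[0.3,0.3,0.3]'

```text
t: 3.23
eef_pos: [0.5216, 0.1771, 0.2364]
eef_rot: [-0.0, 0.039, 0.999, 0.0]
contact_force: [-0.8, 0.4, -2.5]
width: 0.0633
gripper_force: 45.7
```

```bash
python3 - <<'E'
from h import *
to((524,175,106))
a=vision.get_image("side"); cv2.imwrite("pics/s2.png",cv2.resize(a[100:310,250:450,::-1],None,fx=2.5,fy=2.5))
E
```

```text
t 3.2333 pos [521.6 177.1 236.4] w 63.3 gf 45.7 F [-0.8  0.4 -2.5]
rotvec [ 0.02 -0.01  0.04]
(524, 175, 106) -> here [ -2.6  -1.9 130.4] | aligned [ -2.6  -1.9 130.4]
```

View pics/s2.png

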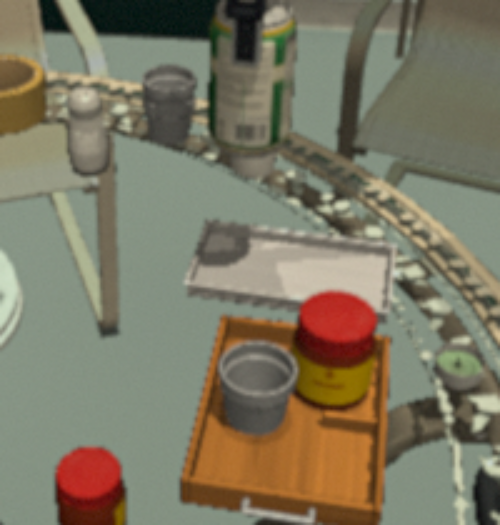

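The can hangs upright in the gripper; its shadow falls on the far end of the metal tray, crop (222,243). Lowering it.

Call:
carry_out --angular '[[0,0,0],[0,0,0],[0,0,0],[0,0,0],[0,0,0]]' --offset '[[-3,-2,35],[-3,-2,70],[-3,-2,105],[-3,-2,125],[-3,-2,129]]' --gripper '[0.3,0.3,0.3,0.3,0.3]'

```text
t: 3.7
eef_pos: [0.5226, 0.1731, 0.1048]
eef_rot: [-0.003, 0.039, 0.999, -0.002]
contact_force: [-4.2, -3.1, 14.2]
width: 0.0633
gripper_force: 48.1
```

Call:
carry_out --angular '[[0,0,0],[0,0,0],[0,0,0],[0,0,0],[0,0,0]]' --offset '[[0,0,0],[0,0,0],[0,0,1],[0,0,2],[0,0,2]]' --gripper '[0.3,0.3,0.3,0.3,0.3]'

```text
t: 4.12
eef_pos: [0.5253, 0.1739, 0.1061]
eef_rot: [0.001, 0.04, 0.999, 0.0]
contact_force: [-0.3, 0.0, -2.9]
width: 0.0631
gripper_force: 46.6
```

Call:
carry_out --angular '[[0,0,0],[0,0,0],[0,0,0],[0,0,0],[0,0,0]]' --offset '[[0,0,0],[0,0,1],[0,0,1],[0,0,2],[0,0,2]]' --gripper '[0.3,0.3,0.3,0.3,0.3]'

```text
t: 4.53
eef_pos: [0.5256, 0.1737, 0.1049]
eef_rot: [0.001, 0.04, 0.999, 0.0]
contact_force: [-2.2, -0.5, 8.0]
width: 0.0635
gripper_force: 47.4
```

Call:
carry_out --angular '[[0,0,0],[0,0,0],[0,0,0],[0,0,0],[0,0,0]]' --offset '[[0,0,0],[0,0,0],[0,0,0],[0,0,0],[0,0,0]]' --gripper '[0.7,1,1,1,1]'

```text
t: 4.95
eef_pos: [0.5248, 0.1735, 0.1033]
eef_rot: [-0.0, 0.04, 0.999, -0.0]
contact_force: [0.0, 0.0, -0.4]
width: 0.0855
gripper_force: 0.0
```

Call:
carry_out --angular '[[0,0,0],[0,0,0],[0,0,0],[0,0,0],[0,0,0]]' --offset '[[0,0,-15],[0,0,-45],[0,0,-80],[0,0,-95],[0,0,-95]]' --gripper '[1,1,1,1,1]'

```text
t: 5.37
eef_pos: [0.5277, 0.1743, 0.2028]
eef_rot: [0.004, 0.04, 0.999, 0.001]
contact_force: [0.4, -0.1, 0.4]
width: 0.0859
gripper_force: 0.0
```

```bash
python3 -c "
from h import *
to((447.5,316,198),(447.5,316,55))"
```

```text
t 5.3667 pos [527.7 174.3 202.8] w 85.9 gf 0.0 F [ 0.4 -0.1  0.4]
rotvec [ 0.16  0.47 -0.06]
(447.5, 316, 198) -> here [ 91.3 134.9   4.4] | aligned [ 91.1 135.    4.8]
(447.5, 316, 55) -> here [  1.2  -0.4 143. ] | aligned [  0.   0. 143.]
```

Call:
carry_out --angular '[[0,0,0],[0,0,0],[0,0,0],[0,0,0],[0,0,0]]' --offset '[[20,30,0],[40,61,0],[60,92,0],[80,123,0],[88,136,0]]' --gripper '[1,1,1,1,1]'

```text
t: 5.78
eef_pos: [0.4451, 0.3189, 0.1973]
eef_rot: [-0.001, 0.039, 0.999, 0.0]
contact_force: [-0.6, -0.6, 0.8]
width: 0.0852
gripper_force: 0.0
```

Call:
carry_out --angular '[[0,0,0],[0,0,0],[0,0,0],[0,0,0],[0,0,0]]' --offset '[[0,0,30],[0,0,60],[0,0,60],[0,0,60],[0,0,60]]' --gripper '[1,1,1,1,1]'

```text
t: 6.2
eef_pos: [0.4482, 0.3161, 0.1387]
eef_rot: [-0.0, 0.04, 0.999, -0.0]
contact_force: [-0.6, -0.3, 0.5]
width: 0.0853
gripper_force: 0.0
```

```bash
python3 - <<'E'
from h import *
to((447.5,316,55))
b=vision.get_image("side"); a=vision.get_image("top")
cv2.imwrite("pics/s3.png",np.hstack([cv2.resize(b[160:320,280:430,::-1],None,fx=2.6,fy=2.6),cv2.resize(a[200:306,185:365,::-1],(390,416))]))
E
```

```text
t 6.2 pos [448.2 316.1 138.7] w 85.3 gf 0.0 F [-0.6 -0.3  0.5]
rotvec [-0.01 -0.02 -0.08]
(447.5, 316, 55) -> here [ 0.7 -0.1 83.7] | aligned [ 0.7 -0.1 83.7]
```

View pics/s3.png

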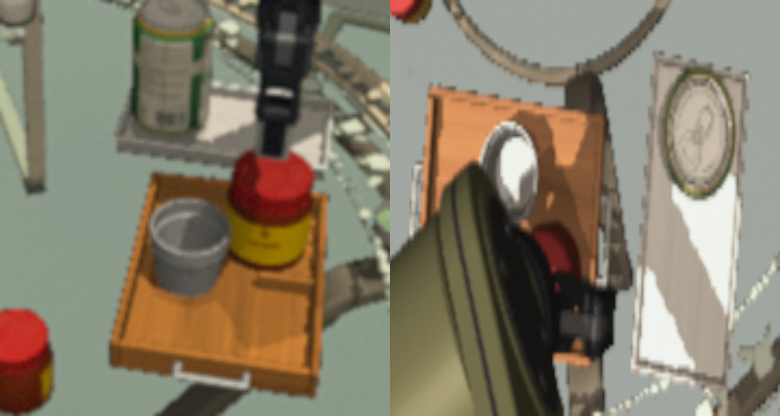

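The can stands on the far end of the tray (right panel, (698,132)). The near finger, side panel (272,140), is over the red lid at (275,180). Grasping the jar.

Call:
carry_out --angular '[[0,0,0],[0,0,0],[0,0,0],[0,0,0],[0,0,0]]' --offset '[[0,0,30],[0,0,60],[0,0,78],[0,0,83],[0,0,83]]' --gripper '[1,1,1,1,1]'

```text
t: 6.72
eef_pos: [0.448, 0.3158, 0.0552]
eef_rot: [-0.0, 0.04, 0.999, -0.0]
contact_force: [-0.4, 0.7, 1.2]
width: 0.0854
gripper_force: 0.0
```

Call:
carry_out --angular '[[0,0,0],[0,0,0],[0,0,0],[0,0,0],[0,0,0]]' --offset '[[0,0,0],[0,0,0],[0,0,0],[0,0,0],[0,0,0]]' --gripper '[0.2,0.2,0.2,0.2,0.2]'

```text
t: 7.13
eef_pos: [0.4494, 0.3167, 0.0577]
eef_rot: [0.002, 0.04, 0.999, 0.001]
contact_force: [-0.8, -1.1, 6.2]
width: 0.0582
gripper_force: 42.4
```

Call:
carry_out --angular '[[0,0,0],[0,0,0],[0,0,0],[0,0,0],[0,0,0]]' --offset '[[0,0,0],[0,0,-20],[0,0,-55],[0,0,-80],[0,0,-80]]' --gripper '[0.2,0.2,0.2,0.2,0.2]'

```text
t: 7.55
eef_pos: [0.4514, 0.3182, 0.1415]
eef_rot: [0.005, 0.04, 0.999, 0.003]
contact_force: [0.6, 0.9, -1.5]
width: 0.0578
gripper_force: 44.9
```

Call:
carry_out --angular '[[0,0,0],[0,0,0],[0,0,0]]' --offset '[[0,0,0],[0,0,0],[0,0,0]]' --gripper '[0.2,0.2,0.2]'

```text
t: 7.8
eef_pos: [0.4468, 0.3154, 0.1343]
eef_rot: [-0.001, 0.04, 0.999, -0.001]
contact_force: [-0.9, -0.4, -2.9]
width: 0.0581
gripper_force: 44.8
```

```bash
python3 -c "
from h import *
to((437,183,135),(437,183,52))"
```

```text
t 7.8 pos [446.8 315.4 134.3] w 58.1 gf 44.8 F [-0.9 -0.4 -2.9]
rotvec [-0.09 -0.13 -0.06]
(437, 183, 135) -> here [  -0.8 -132.8   -0.5] | aligned [  -0.7 -132.8   -0.7]
(437, 183, 52) -> here [-0.2  0.1 83. ] | aligned [ 0.  0. 83.]
```

Call:
carry_out --angular '[[0,0,0],[0,0,0],[0,0,0],[0,0,0],[0,0,0]]' --offset '[[0,-20,0],[0,-55,0],[-1,-90,0],[-1,-120,0],[-1,-133,0]]' --gripper '[0.2,0.2,0.2,0.2,0.2]'

```text
t: 8.22
eef_pos: [0.4355, 0.1799, 0.1336]
eef_rot: [-0.003, 0.04, 0.999, -0.002]
contact_force: [-0.4, 0.8, -3.5]
width: 0.0577
gripper_force: 44.8
```

Call:
carry_out --angular '[[0,0,0],[0,0,0],[0,0,0],[0,0,0],[0,0,0]]' --offset '[[0,0,0],[0,0,25],[0,0,55],[0,0,73],[0,0,79]]' --gripper '[0.2,0.2,0.2,0.2,0.2]'

```text
t: 8.63
eef_pos: [0.4358, 0.1832, 0.0542]
eef_rot: [-0.003, 0.04, 0.999, -0.001]
contact_force: [-12.2, -5.7, 67.4]
width: 0.0578
gripper_force: 51.1
```

Call:
carry_out --angular '[[0,0,0],[0,0,0],[0,0,0],[0,0,0],[0,0,0]]' --offset '[[0,0,0],[0,0,1],[0,0,2],[0,0,3],[0,0,3]]' --gripper '[0.2,0.2,0.2,0.2,0.2]'

```text
t: 9.05
eef_pos: [0.4386, 0.1841, 0.0546]
eef_rot: [0.0, 0.04, 0.999, 0.0]
contact_force: [-2.6, 1.2, 8.6]
width: 0.0577
gripper_force: 46.3
```

Call:
carry_out --angular '[[0,0,0],[0,0,0],[0,0,0],[0,0,0],[0,0,0]]' --offset '[[0,0,0],[0,0,0],[0,0,0],[0,0,0],[0,0,0]]' --gripper '[0.7,1,1,1,1]'

```text
t: 9.47
eef_pos: [0.4385, 0.1835, 0.0534]
eef_rot: [0.0, 0.04, 0.999, 0.0]
contact_force: [0.6, 0.5, -0.0]
width: 0.0854
gripper_force: 0.0
```

Call:
carry_out --angular '[[0,0,0],[0,0,0],[0,0,0],[0,0,0],[0,0,0]]' --offset '[[0,0,-15],[0,0,-45],[0,0,-80],[0,0,-110],[0,0,-130]]' --gripper '[1,1,1,1,1]'

```text
t: 9.88
eef_pos: [0.4394, 0.1838, 0.1862]
eef_rot: [0.002, 0.04, 0.999, 0.001]
contact_force: [1.0, -0.1, 0.0]
width: 0.0851
gripper_force: 0.0
```

Call:
carry_out --angular '[[0,0,0],[0,0,0],[0,0,0]]' --offset '[[0,0,-10],[0,0,-10],[0,0,-10]]' --gripper '[1,1,1]'

```text
t: 10.13
eef_pos: [0.4385, 0.1835, 0.1937]
eef_rot: [0.001, 0.04, 0.999, 0.0]
contact_force: [-0.3, -0.3, -1.3]
width: 0.0852
gripper_force: 0.0
```

```bash
python3 - <<'E'
from h import *
to((502,352.5,190),(502,352.5,56))
b=vision.get_image("side"); a=vision.get_image("top")
cv2.imwrite("pics/s4.png",np.hstack([cv2.resize(b[160:320,280:430,::-1],None,fx=2.6,fy=2.6),cv2.resize(a[200:306,185:365,::-1],None,fx=2.27,fy=3.925)]))
E
```

```text
t 10.1333 pos [438.5 183.5 193.7] w 85.2 gf 0.0 F [-0.3 -0.3 -1.3]
rotvec [ 0.03  0.07 -0.07]
(502, 352.5, 190) -> here [-49.8 173.5   3.9] | aligned [-50.  173.5   3.7]
(502, 352.5, 56) -> here [ 2.00e-01 -1.00e-01  1.34e+02] | aligned [  0.   0. 134.]
```

View pics/s4.png

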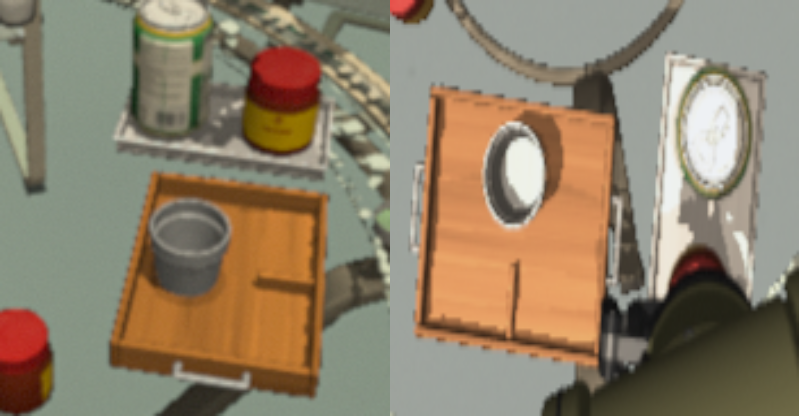

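Both objects stand upright on the metal tray: can at side panel (172,65), jar at (283,100). The cup is free at (190,245). Going to the cup.

Call:
carry_out --angular '[[0,0,0],[0,0,0],[0,0,0],[0,0,0],[0,0,0]]' --offset '[[-10,35,0],[-20,72,0],[-31,109,0],[-42,146,0],[-50,173,0]]' --gripper '[1,1,1,1,1]'

```text
t: 10.65
eef_pos: [0.5024, 0.3545, 0.1914]
eef_rot: [-0.001, 0.04, 0.999, -0.0]
contact_force: [0.2, 0.3, 0.2]
width: 0.0853
gripper_force: 0.0
```

Call:
carry_out --angular '[[0,0,0],[0,0,0],[0,0,0],[0,0,0],[0,0,0]]' --offset '[[0,0,30],[0,0,65],[0,0,95],[0,0,95],[0,0,95]]' --gripper '[1,1,1,1,1]'

```text
t: 11.07
eef_pos: [0.4997, 0.3506, 0.0953]
eef_rot: [-0.003, 0.04, 0.999, -0.002]
contact_force: [0.2, -0.1, -0.1]
width: 0.0851
gripper_force: 0.0
```

```bash
python3 -c "
from h import *
to((502,352.5,54))"
```

```text
t 11.0667 pos [499.7 350.6  95.3] w 85.1 gf 0.0 F [ 0.2 -0.1 -0.1]
rotvec [-0.26 -0.36 -0.06]
(502, 352.5, 54) -> here [-2.4  2.2 41.3] | aligned [-2.1  2.  41.3]
```

Call:
carry_out --angular '[[0,0,0],[0,0,0],[0,0,0],[0,0,0],[0,0,0]]' --offset '[[0,0,15],[0,0,30],[0,0,43],[0,0,43],[0,0,43]]' --gripper '[1,1,1,1,1]'

```text
t: 11.48
eef_pos: [0.5026, 0.3521, 0.0566]
eef_rot: [0.0, 0.04, 0.999, 0.0]
contact_force: [-0.3, -0.2, 0.9]
width: 0.0854
gripper_force: 0.0
```

Call:
carry_out --angular '[[0,0,0],[0,0,0],[0,0,0]]' --offset '[[0,0,0],[0,0,0],[0,0,0]]' --gripper '[1,1,1]'

```text
t: 11.73
eef_pos: [0.5028, 0.3524, 0.0569]
eef_rot: [0.001, 0.04, 0.999, 0.001]
contact_force: [-0.4, 1.1, 0.5]
width: 0.0853
gripper_force: 0.0
```

Call:
carry_out --angular '[[0,0,0],[0,0,0],[0,0,0],[0,0,0],[0,0,0]]' --offset '[[0,0,3],[0,0,3],[0,0,3],[0,0,3],[0,0,3]]' --gripper '[1,0.6,0.2,0.2,0.2]' --newtons 25

```text
t: 12.15
eef_pos: [0.502, 0.352, 0.0527]
eef_rot: [0.0, 0.04, 0.999, 0.0]
contact_force: [-0.8, 0.6, 2.5]
width: 0.0541
gripper_force: 26.7
```

Call:
carry_out --angular '[[0,0,0],[0,0,0],[0,0,0],[0,0,0],[0,0,0]]' --offset '[[0,0,0],[0,0,0],[0,0,0],[0,0,0],[0,0,0]]' --gripper '[0.1,0.1,0.1,0.1,0.1]'

```text
t: 12.57
eef_pos: [0.502, 0.352, 0.0527]
eef_rot: [0.0, 0.04, 0.999, 0.0]
contact_force: [-0.1, 0.2, 4.7]
width: 0.0539
gripper_force: 26.8
```

Call:
carry_out --angular '[[0,0,0],[0,0,0],[0,0,0],[0,0,0],[0,0,0]]' --offset '[[0,0,-20],[0,0,-55],[0,0,-95],[0,0,-135],[0,0,-146]]' --gripper '[0.1,0.1,0.1,0.1,0.1]'

```text
t: 12.98
eef_pos: [0.5049, 0.3538, 0.2046]
eef_rot: [0.004, 0.04, 0.999, 0.003]
contact_force: [0.8, 0.2, 0.2]
width: 0.0538
gripper_force: 26.9
```

Call:
carry_out --angular '[[0,0,0],[0,0,0],[0,0,0]]' --offset '[[0,0,0],[0,0,0],[0,0,0]]' --gripper '[0.1,0.1,0.1]'

```text
t: 13.23
eef_pos: [0.5005, 0.3511, 0.1961]
eef_rot: [-0.002, 0.04, 0.999, -0.001]
contact_force: [-0.2, 1.4, -0.9]
width: 0.0538
gripper_force: 26.9
```

```bash
python3 -c "
from h import *
to((615,-46,200))"
```

```text
t 13.2333 pos [500.5 351.1 196.1] w 53.8 gf 26.9 F [-0.2  1.4 -0.9]
rotvec [-0.14 -0.2  -0.06]
(615, -46, 200) -> here [-145.7 -386.7   -3.5] | aligned [-145.3 -386.9   -3.9]
```

Call:
carry_out --angular '[[0,0,0],[0,0,0],[0,0,0],[0,0,0],[0,0,0]]' --offset '[[-7,-19,0],[-19,-50,0],[-32,-86,0],[-45,-122,0],[-58,-158,0]]' --gripper '[0.1,0.1,0.1,0.1,0.1]'

```text
t: 13.65
eef_pos: [0.5456, 0.1881, 0.1952]
eef_rot: [-0.003, 0.039, 0.999, -0.001]
contact_force: [1.0, -0.0, 0.4]
width: 0.054
gripper_force: 26.9
```

Call:
carry_out --angular '[[0,0,0],[0,0,0],[0,0,0],[0,0,0],[0,0,0]]' --offset '[[-13,-36,0],[-26,-72,0],[-40,-108,0],[-53,-144,0],[-66,-180,0]]' --gripper '[0.1,0.1,0.1,0.1,0.1]'

```text
t: 14.07
eef_pos: [0.5972, 0.0034, 0.1952]
eef_rot: [-0.003, 0.04, 0.999, 0.0]
contact_force: [0.5, 0.4, -0.7]
width: 0.0539
gripper_force: 26.9
```

Call:
carry_out --angular '[[0,0,0],[0,0,0],[0,0,0],[0,0,0],[0,0,0]]' --offset '[[-12,-30,0],[-20,-50,0],[-20,-50,0],[-20,-50,0],[-20,-50,0]]' --gripper '[0.1,0.1,0.1,0.1,0.1]'

```text
t: 14.48
eef_pos: [0.6131, -0.0457, 0.1961]
eef_rot: [-0.002, 0.04, 0.999, 0.001]
contact_force: [0.2, 0.9, -0.5]
width: 0.054
gripper_force: 26.9
```

Call:
carry_out --angular '[[0,0,0],[0,0,0],[0,0,0],[0,0,0],[0,0,0]]' --offset '[[0,0,10],[0,0,30],[0,0,50],[0,0,50],[0,0,50]]' --gripper '[0.1,0.1,0.1,0.1,0.1]'

```text
t: 14.9
eef_pos: [0.6129, -0.0448, 0.1467]
eef_rot: [-0.002, 0.039, 0.999, 0.0]
contact_force: [-0.2, -0.6, -0.1]
width: 0.0543
gripper_force: 26.9
```

```bash
python3 - <<'E'
from h import *
to((615,-46,92))
b=vision.get_image("side"); a=vision.get_image("top")
cv2.imwrite("pics/sn.png",b[:,:,::-1]);cv2.imwrite("pics/tn.png",a[:,:,::-1])
cv2.imwrite("pics/s5.png",np.hstack([cv2.resize(b[70:170,260:360,::-1],None,fx=4,fy=4,interpolation=2),cv2.resize(a[140:240,380:480,::-1],None,fx=4,fy=4,interpolation=2)]))
E
```

```text
t 14.9 pos [612.9 -44.8 146.7] w 54.3 gf 26.9 F [-0.2 -0.6 -0.1]
rotvec [ 0.03 -0.26  0.04]
(615, -46, 92) -> here [-2.5 -1.1 54.7] | aligned [-2.2 -1.  54.7]
```

View pics/s5.png

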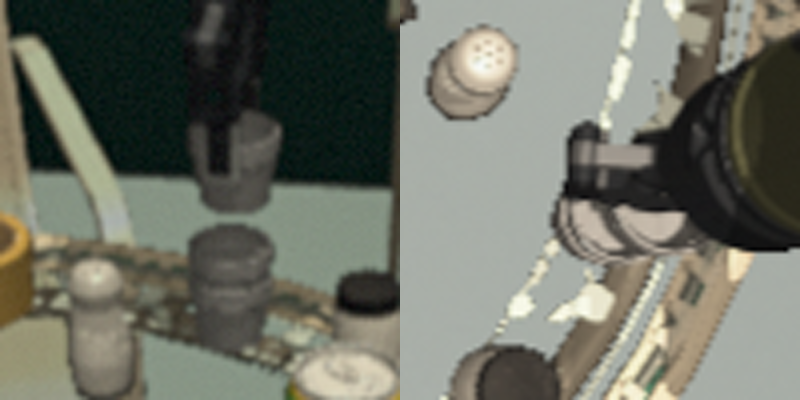

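```bash
python3 - <<'E'
from h import *
for z,x in((.1477,(.6129,-.0448)),(.1357,(.6129,-.0448)),(.0997,(.6129,-.0448)),(.069,(.615,-.046)),(.055,(.615,-.046)),(0,(.615,-.046))):
    print(z,proj("side",(*x,z)).round(1),(proj("side",(x[0]+.01,x[1],z))-proj("side",(*x,z))).round(2))
g=cv2.imread("pics/sn.png").astype(int).sum(2)
for r in(105,108,112,116,130,134,139,145,150): print(r,g[r,300:338].tolist())
E
```

```text
0.1477 [317.7 101. ] [-4.06 -0.19]
0.1357 [317.7 105.6] [-4.03 -0.2 ]
0.0997 [317.8 118.9] [-3.94 -0.2 ]
0.069 [317.1 129.6] [-3.86 -0.21]
0.055 [317.1 134.4] [-3.83 -0.21]
0 [317.3 152.8] [-3.71 -0.22]
105 [58, 46, 43, 57, 53, 56, 79, 115, 173, 203, 205, 157, 78, 49, 65, 71, 79, 148, 225, 240, 215, 232, 239, 251, 274, 274, 283, 284, 259, 206, 100, 48, 63, 61, 64, 72, 53, 65]
108 [49, 52, 51, 54, 61, 40, 59, 103, 153, 187, 218, 170, 89, 53, 42, 56, 72, 165, 252, 263, 262, 280, 278, 278, 277, 259, 257, 247, 209, 118, 57, 45, 58, 56, 47, 61, 64, 47]
112 [52, 45, 56, 53, 52, 46, 36, 60, 102, 163, 192, 185, 100, 57, 74, 61, 65, 150, 244, 252, 211, 210, 226, 232, 203, 196, 200, 181, 128, 52, 57, 40, 56, 45, 58, 52, 61, 44]
116 [416, 415, 407, 410, 407, 411, 407, 405, 372, 270, 193, 181, 200, 206, 209, 208, 214, 224, 226, 210, 224, 237, 238, 235, 233, 222, 213, 245, 311, 321, 306, 289, 293, 292, 295, 287, 285, 270]
130 [416, 421, 419, 422, 418, 416, 374, 232, 164, 171, 196, 208, 219, 208, 225, 219, 233, 245, 234, 230, 223, 222, 212, 208, 198, 185, 207, 290, 362, 414, 416, 417, 414, 411, 410, 413, 417, 410]
134 [318, 319, 313, 311, 319, 330, 286, 210, 182, 202, 205, 210, 227, 220, 230, 234, 227, 230, 224, 227, 234, 243, 267, 282, 281, 277, 257, 220, 286, 392, 417, 415, 415, 412, 414, 411, 415, 407]
139 [232, 209, 222, 245, 241, 231, 209, 181, 174, 164, 178, 189, 229, 231, 242, 251, 261, 259, 257, 256, 246, 249, 256, 256, 212, 201, 214, 265, 327, 374, 384, 377, 377, 408, 415, 414, 417, 415]
145 [212, 166, 164, 160, 164, 159, 164, 169, 175, 198, 216, 239, 243, 249, 252, 260, 267, 265, 270, 273, 269, 271, 268, 251, 237, 225, 212, 200, 198, 199, 206, 202, 204, 189, 195, 235, 269, 277]
150 [294, 285, 232, 178, 164, 186, 201, 192, 195, 184, 183, 198, 199, 202, 212, 209, 211, 214, 223, 226, 216, 230, 231, 229, 203, 202, 284, 400, 434, 421, 428, 417, 359, 334, 373, 368, 397, 449]
```

The held cup's axis is at side column 318.1 and the stack's at 317.1. The cup needs about 3 mm in +x and 1 mm in −y, then a slow descent.

Call:
carry_out --angular '[[0,0,0],[0,0,0],[0,0,0],[0,0,0],[0,0,0]]' --offset '[[-3,-1,8],[-3,-1,16],[-3,-1,24],[-3,-1,28],[-3,-1,28]]' --gripper '[0.1,0.1,0.1,0.1,0.1]'

```text
t: 15.42
eef_pos: [0.6164, -0.0475, 0.1189]
eef_rot: [-0.001, 0.04, 0.999, 0.0]
contact_force: [-1.1, 0.6, -0.2]
width: 0.0543
gripper_force: 26.9
```

Call:
carry_out --angular '[[0,0,0],[0,0,0],[0,0,0],[0,0,0],[0,0,0]]' --offset '[[0,0,2],[0,0,4],[0,0,6],[0,0,8],[0,0,8]]' --gripper '[0.1,0.1,0.1,0.1,0.1]'

```text
t: 15.83
eef_pos: [0.6174, -0.0475, 0.1121]
eef_rot: [-0.0, 0.04, 0.999, 0.0]
contact_force: [0.2, -0.5, -0.7]
width: 0.054
gripper_force: 26.9
```

Call:
carry_out --angular '[[0,0,0],[0,0,0],[0,0,0],[0,0,0],[0,0,0]]' --offset '[[1,1,2],[1,1,4],[1,1,6],[1,1,8],[1,1,8]]' --gripper '[0.1,0.1,0.1,0.1,0.1]'

```text
t: 16.25
eef_pos: [0.6163, -0.0464, 0.1039]
eef_rot: [-0.0, 0.04, 0.999, 0.0]
contact_force: [-0.4, -0.2, -0.6]
width: 0.0538
gripper_force: 26.9
```

Call:
carry_out --angular '[[0,0,0],[0,0,0],[0,0,0],[0,0,0],[0,0,0]]' --offset '[[0,0,2],[0,0,4],[0,0,6],[0,0,7],[0,0,7]]' --gripper '[0.1,0.1,0.1,0.1,0.1]'

```text
t: 16.67
eef_pos: [0.6164, -0.0464, 0.0971]
eef_rot: [-0.0, 0.04, 0.999, 0.0]
contact_force: [-0.5, 0.9, -0.9]
width: 0.054
gripper_force: 26.9
```

Call:
carry_out --angular '[[0,0,0],[0,0,0],[0,0,0],[0,0,0],[0,0,0]]' --offset '[[0,0,1],[0,0,2],[0,0,3],[0,0,4],[0,0,4]]' --gripper '[0.1,0.1,0.1,0.1,0.1]'

```text
t: 17.08
eef_pos: [0.6164, -0.0463, 0.0932]
eef_rot: [-0.0, 0.04, 0.999, 0.0]
contact_force: [-0.7, -0.0, -0.9]
width: 0.0541
gripper_force: 26.9
```

Call:
carry_out --angular '[[0,0,0],[0,0,0],[0,0,0],[0,0,0],[0,0,0]]' --offset '[[0,0,0.5],[0,0,1],[0,0,1.5],[0,0,2],[0,0,2]]' --gripper '[0.1,0.1,0.1,0.1,0.1]'

```text
t: 17.5
eef_pos: [0.6166, -0.0464, 0.0914]
eef_rot: [-0.0, 0.04, 0.999, 0.0]
contact_force: [0.5, 0.5, -0.3]
width: 0.0544
gripper_force: 26.9
```

Call:
carry_out --angular '[[0,0,0],[0,0,0],[0,0,0],[0,0,0],[0,0,0]]' --offset '[[0,0,0.5],[0,0,1],[0,0,1.5],[0,0,1.5],[0,0,1.5]]' --gripper '[0.1,0.1,0.1,0.1,0.1]'

```text
t: 17.92
eef_pos: [0.6166, -0.0465, 0.0899]
eef_rot: [-0.0, 0.04, 0.999, 0.0]
contact_force: [-0.5, -0.4, 0.0]
width: 0.0538
gripper_force: 26.9
```

Release by opening a little, then rise.

Call:
carry_out --angular '[[0,0,0],[0,0,0],[0,0,0],[0,0,0],[0,0,0]]' --offset '[[0,0,0],[0,0,0],[0,0,0],[0,0,0],[0,0,0]]' --gripper '[0.4,0.5,0.6,0.8,0.8]'

```text
t: 18.33
eef_pos: [0.6168, -0.0465, 0.09]
eef_rot: [0.0, 0.04, 0.999, -0.0]
contact_force: [0.9, 0.3, -0.8]
width: 0.0764
gripper_force: 0.0
```

Call:
carry_out --angular '[[0,0,0],[0,0,0],[0,0,0],[0,0,0],[0,0,0]]' --offset '[[0,0,-5],[0,0,-20],[0,0,-50],[0,0,-80],[0,0,-90]]' --gripper '[0.8,0.8,0.8,0.8,0.8]'

```text
t: 18.75
eef_pos: [0.6192, -0.0468, 0.1848]
eef_rot: [0.004, 0.04, 0.999, -0.0]
contact_force: [1.3, -0.2, 0.4]
width: 0.0769
gripper_force: 0.0
```

```bash
python3 - <<'E'
from h import *
to((524.5,10,180),(524.5,10,60))
b=vision.get_image("side"); a=vision.get_image("top")
cv2.imwrite("pics/s6.png",np.hstack([cv2.resize(b[70:170,260:360,::-1],None,fx=4,fy=4,interpolation=2),cv2.resize(a[140:240,380:480,::-1],None,fx=4,fy=4,interpolation=2)]))
E
```

```text
t 18.75 pos [619.2 -46.8 184.8] w 76.9 gf 0.0 F [ 1.3 -0.2  0.4]
rotvec [-0.03  0.43 -0.06]
(524.5, 10, 180) -> here [98.9 49.1  4. ] | aligned [98.8 49.2  4.8]
(524.5, 10, 60) -> here [9.0e-01 1.0e-01 1.2e+02] | aligned [  0.   0. 120.]
```

View pics/s6.png

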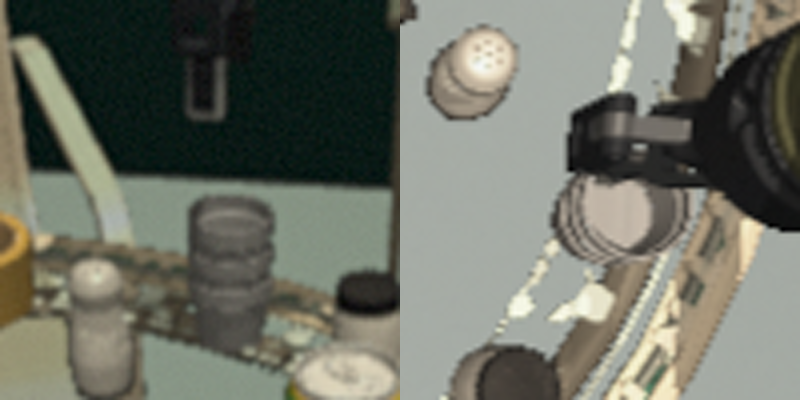

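The cup is nested evenly in the stack: three rims in line, side panel (230,205)–(230,300). Now the salt, black lid at top-panel (517,385).

Call:
carry_out --angular '[[0,0,0],[0,0,0],[0,0,0],[0,0,0],[0,0,0]]' --offset '[[28,14,0],[58,29,0],[85,43,0],[96,49,0],[96,49,0]]' --gripper '[1,1,1,1,1]'

```text
t: 19.27
eef_pos: [0.5204, 0.0115, 0.1784]
eef_rot: [-0.003, 0.039, 0.999, 0.0]
contact_force: [-0.1, -0.0, 0.3]
width: 0.0854
gripper_force: 0.0
```

Call:
carry_out --angular '[[0,0,0],[0,0,0],[0,0,0],[0,0,0],[0,0,0]]' --offset '[[0,0,20],[0,0,50],[0,0,60],[0,0,60],[0,0,60]]' --gripper '[1,1,1,1,1]'

```text
t: 19.68
eef_pos: [0.5251, 0.0097, 0.1191]
eef_rot: [-0.001, 0.04, 0.999, -0.0]
contact_force: [-0.5, -0.1, -0.4]
width: 0.0852
gripper_force: 0.0
```

```bash
python3 -c "
from h import *
to((524.5,10,50))"
```

```text
t 19.6833 pos [525.1   9.7 119.1] w 85.2 gf 0.0 F [-0.5 -0.1 -0.4]
rotvec [-0.01 -0.11 -0.08]
(524.5, 10, 50) -> here [ 0.5  0.3 69.1] | aligned [ 0.6  0.3 69.1]
```

Call:
carry_out --angular '[[0,0,0],[0,0,0],[0,0,0],[0,0,0],[0,0,0]]' --offset '[[0,0,25],[0,0,50],[0,0,64],[0,0,69],[0,0,69]]' --gripper '[1,1,1,1,1]'

```text
t: 20.1
eef_pos: [0.5253, 0.0098, 0.0507]
eef_rot: [-0.0, 0.04, 0.999, -0.0]
contact_force: [0.5, 0.4, 0.1]
width: 0.0853
gripper_force: 0.0
```

Call:
carry_out --angular '[[0,0,0],[0,0,0],[0,0,0],[0,0,0],[0,0,0]]' --offset '[[0,0,0],[0,0,0],[0,0,0],[0,0,0],[0,0,0]]' --gripper '[0.6,0.2,-0.1,-0.1,-0.1]' --newtons 30

```text
t: 20.52
eef_pos: [0.526, 0.0098, 0.0524]
eef_rot: [0.001, 0.04, 0.999, -0.0]
contact_force: [-0.9, 0.1, 6.5]
width: 0.0453
gripper_force: 30.2
```

Call:
carry_out --angular '[[0,0,0],[0,0,0],[0,0,0]]' --offset '[[0,0,0],[0,0,0],[0,0,0]]' --gripper '[-0.2,-0.2,-0.2]'

```text
t: 20.77
eef_pos: [0.5259, 0.0098, 0.0524]
eef_rot: [0.001, 0.04, 0.999, -0.0]
contact_force: [-1.1, -1.8, 6.0]
width: 0.045
gripper_force: 30.2
```

Call:
carry_out --angular '[[0,0,0],[0,0,0],[0,0,0],[0,0,0],[0,0,0]]' --offset '[[0,0,-15],[0,0,-50],[0,0,-90],[0,0,-125],[0,0,-150]]' --gripper '[-0.2,-0.2,-0.2,-0.2,-0.2]'

```text
t: 21.18
eef_pos: [0.5257, 0.0101, 0.2044]
eef_rot: [0.002, 0.04, 0.999, 0.0]
contact_force: [1.0, 0.4, -1.7]
width: 0.0456
gripper_force: 31.3
```

Call:
carry_out --angular '[[0,0,0],[0,0,0],[0,0,0]]' --offset '[[0,0,0],[0,0,0],[0,0,0]]' --gripper '[-0.2,-0.2,-0.2]'

```text
t: 21.43
eef_pos: [0.5237, 0.0102, 0.2002]
eef_rot: [-0.001, 0.04, 0.999, 0.0]
contact_force: [0.4, 0.3, -2.8]
width: 0.0454
gripper_force: 31.3
```

```bash
python3 -c "
from h import *
to((502,352.5,200),(502,352.5,56))"
```

```text
t 21.4333 pos [523.7  10.2 200.2] w 45.4 gf 31.3 F [ 0.4  0.3 -2.8]
rotvec [ 0.   -0.09 -0.06]
(502, 352.5, 200) -> here [4.890e+01 3.395e+02 3.000e-01] | aligned [4.850e+01 3.396e+02 2.000e-01]
(502, 352.5, 56) -> here [ -0.2  -0.  144. ] | aligned [  0.   0. 144.]
```

Call:
carry_out --angular '[[0,0,0],[0,0,0],[0,0,0],[0,0,0],[0,0,0]]' --offset '[[3,20,0],[8,56,0],[13,93,0],[19,130,0],[24,167,0]]' --gripper '[-0.2,-0.2,-0.2,-0.2,-0.2]'

```text
t: 21.85
eef_pos: [0.5121, 0.1793, 0.1983]
eef_rot: [-0.003, 0.04, 0.999, -0.001]
contact_force: [1.2, 0.3, -1.2]
width: 0.0451
gripper_force: 31.4
```

Call:
carry_out --angular '[[0,0,0],[0,0,0],[0,0,0],[0,0,0],[0,0,0]]' --offset '[[5,37,0],[11,74,0],[16,111,0],[22,148,0],[25,172,0]]' --gripper '[-0.2,-0.2,-0.2,-0.2,-0.2]'

```text
t: 22.27
eef_pos: [0.5009, 0.3547, 0.1979]
eef_rot: [-0.002, 0.039, 0.999, -0.001]
contact_force: [-0.1, 0.0, -2.4]
width: 0.0449
gripper_force: 31.5
```

Call:
carry_out --angular '[[0,0,0],[0,0,0],[0,0,0],[0,0,0],[0,0,0]]' --offset '[[0,0,20],[0,0,55],[0,0,90],[0,0,100],[0,0,100]]' --gripper '[-0.2,-0.2,-0.2,-0.2,-0.2]'

```text
t: 22.68
eef_pos: [0.4989, 0.3495, 0.0954]
eef_rot: [-0.005, 0.04, 0.999, -0.003]
contact_force: [-0.3, -0.7, -1.8]
width: 0.0451
gripper_force: 31.5
```

```bash
python3 - <<'E'
from h import *
to((502,352.5,57))
b=vision.get_image("side")
cv2.imwrite("pics/s7.png",cv2.resize(b[160:320,280:430,::-1],None,fx=3,fy=3))
E
```

```text
t 22.6833 pos [498.9 349.5  95.4] w 45.1 gf 31.5 F [-0.3 -0.7 -1.8]
rotvec [-0.42 -0.59 -0.06]
(502, 352.5, 57) -> here [-3.2  3.5 38.3] | aligned [-2.8  3.2 38.4]
```

View pics/s7.png

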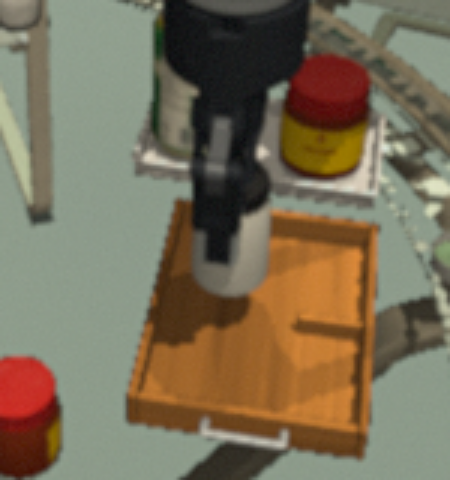

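The salt hangs upright above the rear bay, crop (230,250). Lowering it.

Call:
carry_out --angular '[[0,0,0],[0,0,0],[0,0,0],[0,0,0],[0,0,0]]' --offset '[[0,0,12],[0,0,24],[0,0,33],[0,0,36],[0,0,36]]' --gripper '[-0.2,-0.2,-0.2,-0.2,-0.2]'

```text
t: 23.15
eef_pos: [0.5032, 0.3517, 0.0652]
eef_rot: [-0.0, 0.04, 0.999, 0.0]
contact_force: [0.1, -0.4, -0.9]
width: 0.0453
gripper_force: 31.5
```

Call:
carry_out --angular '[[0,0,0],[0,0,0],[0,0,0],[0,0,0],[0,0,0]]' --offset '[[0,0,1],[0,0,2],[0,0,3],[0,0,4],[0,0,4]]' --gripper '[-0.2,-0.2,-0.2,-0.2,-0.2]'

```text
t: 23.57
eef_pos: [0.503, 0.3519, 0.0611]
eef_rot: [0.0, 0.04, 0.999, 0.0]
contact_force: [-1.2, 0.3, -1.5]
width: 0.0452
gripper_force: 31.5
```

Call:
carry_out --angular '[[0,0,0],[0,0,0],[0,0,0],[0,0,0],[0,0,0]]' --offset '[[0,0,1],[0,0,1.5],[0,0,2],[0,0,2.5],[0,0,2.5]]' --gripper '[-0.2,-0.2,-0.2,-0.2,-0.2]'

```text
t: 23.98
eef_pos: [0.503, 0.3519, 0.0585]
eef_rot: [0.0, 0.04, 0.999, 0.0]
contact_force: [-0.8, 0.5, -0.4]
width: 0.0454
gripper_force: 31.6
```

Call:
carry_out --angular '[[0,0,0],[0,0,0],[0,0,0],[0,0,0],[0,0,0]]' --offset '[[0,0,0.5],[0,0,1],[0,0,1],[0,0,1],[0,0,1]]' --gripper '[-0.2,-0.2,-0.2,-0.2,-0.2]'

```text
t: 24.4
eef_pos: [0.5029, 0.3519, 0.0584]
eef_rot: [0.0, 0.04, 0.999, 0.0]
contact_force: [-2.0, -1.2, 5.9]
width: 0.0455
gripper_force: 32.2
```

Contact; release and rise.

Call:
carry_out --angular '[[0,0,0],[0,0,0],[0,0,0],[0,0,0],[0,0,0]]' --offset '[[0,0,0],[0,0,0],[0,0,0],[0,0,0],[0,0,0]]' --gripper '[0.3,0.6,0.8,1,1]'

```text
t: 24.82
eef_pos: [0.503, 0.3519, 0.0573]
eef_rot: [-0.0, 0.04, 0.999, -0.0]
contact_force: [0.3, 0.6, -0.9]
width: 0.0856
gripper_force: 0.0
```

Call:
carry_out --angular '[[0,0,0],[0,0,0],[0,0,0],[0,0,0],[0,0,0]]' --offset '[[0,0,-15],[0,0,-45],[0,0,-80],[0,0,-115],[0,0,-130]]' --gripper '[1,1,1,1,1]'

```text
t: 25.23
eef_pos: [0.505, 0.3531, 0.1922]
eef_rot: [0.003, 0.04, 0.999, 0.002]
contact_force: [0.1, 0.7, 0.2]
width: 0.0855
gripper_force: 0.0
```

Call:
carry_out --angular '[[0,0,0],[0,0,0],[0,0,0]]' --offset '[[0,0,0],[0,0,0],[0,0,0]]' --gripper '[1,1,1]'

```text
t: 25.48
eef_pos: [0.5021, 0.3513, 0.1864]
eef_rot: [-0.001, 0.04, 0.999, -0.001]
contact_force: [-0.3, -0.7, -0.3]
width: 0.0854
gripper_force: 0.0
```

```bash
python3 -c "
from h import *
to((438.5,183.7,188),(438.5,183.7,53))"
```

```text
t 25.4833 pos [502.1 351.3 186.4] w 85.4 gf 0.0 F [-0.3 -0.7 -0.3]
rotvec [-0.07 -0.1  -0.06]
(438.5, 183.7, 188) -> here [  50.1 -172.2   -1.3] | aligned [  50.3 -172.1   -1.6]
(438.5, 183.7, 53) -> here [ -0.2   0.2 135. ] | aligned [  0.   0. 135.]
```

Call:
carry_out --angular '[[0,0,0],[0,0,0],[0,0,0],[0,0,0],[0,0,0]]' --offset '[[10,-34,0],[21,-71,0],[32,-108,0],[43,-145,0],[51,-173,0]]' --gripper '[1,1,1,1,1]'

```text
t: 25.9
eef_pos: [0.4348, 0.1807, 0.1851]
eef_rot: [-0.003, 0.04, 0.999, -0.001]
contact_force: [-0.8, -1.1, 0.4]
width: 0.0853
gripper_force: 0.0
```

Call:
carry_out --angular '[[0,0,0],[0,0,0],[0,0,0],[0,0,0],[0,0,0]]' --offset '[[0,0,25],[0,0,60],[0,0,75],[0,0,75],[0,0,75]]' --gripper '[1,1,1,1,1]'

```text
t: 26.32
eef_pos: [0.4366, 0.1828, 0.1106]
eef_rot: [-0.003, 0.04, 0.999, -0.001]
contact_force: [0.3, 0.2, -1.1]
width: 0.0856
gripper_force: 0.0
```

```bash
python3 - <<'E'
from h import *
to((438.5,183.7,53))
b=vision.get_image("side")
cv2.imwrite("pics/s8.png",cv2.resize(b[130:320,270:430,::-1],None,fx=3,fy=3))
E
```

```text
t 26.3167 pos [436.6 182.8 110.6] w 85.6 gf 0.0 F [ 0.3  0.2 -1.1]
rotvec [-0.12 -0.3  -0.07]
(438.5, 183.7, 53) -> here [-2.1  1.2 57.6] | aligned [-1.8  1.  57.6]
```

View pics/s8.png

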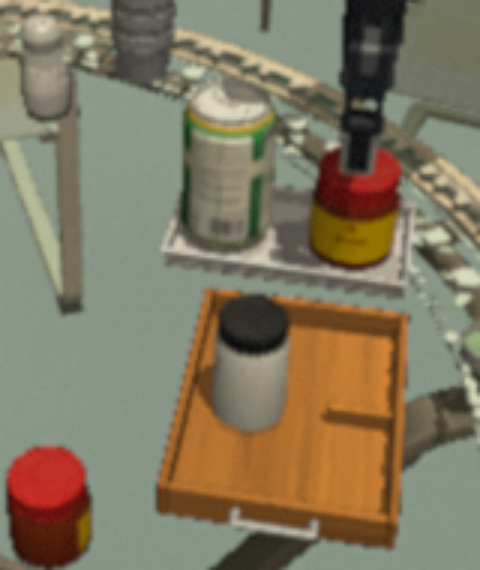

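The salt stands upright in the rear bay, crop (250,365). The gripper is centred over the jar at (357,190).

Call:
carry_out --angular '[[0,0,0],[0,0,0],[0,0,0],[0,0,0],[0,0,0]]' --offset '[[-1,0,20],[-1,0,40],[-1,0,53],[-1,0,58],[-1,0,58]]' --gripper '[1,1,1,1,1]'

```text
t: 26.78
eef_pos: [0.4394, 0.1836, 0.0542]
eef_rot: [-0.0, 0.04, 0.999, -0.0]
contact_force: [-0.7, 0.0, -0.4]
width: 0.0853
gripper_force: 0.0
```

Call:
carry_out --angular '[[0,0,0],[0,0,0],[0,0,0],[0,0,0],[0,0,0]]' --offset '[[0,0,0],[0,0,0],[0,0,0],[0,0,0],[0,0,0]]' --gripper '[0.6,0.2,0.2,0.2,0.2]' --newtons 40

```text
t: 27.2
eef_pos: [0.4404, 0.184, 0.056]
eef_rot: [0.001, 0.04, 0.999, 0.001]
contact_force: [-0.0, 0.8, 5.4]
width: 0.058
gripper_force: 41.6
```

Call:
carry_out --angular '[[0,0,0],[0,0,0],[0,0,0],[0,0,0],[0,0,0]]' --offset '[[0,0,0],[0,0,-20],[0,0,-55],[0,0,-80],[0,0,-80]]' --gripper '[0.2,0.2,0.2,0.2,0.2]'

```text
t: 27.62
eef_pos: [0.4429, 0.1846, 0.1396]
eef_rot: [0.005, 0.04, 0.999, 0.002]
contact_force: [0.9, 0.6, -2.1]
width: 0.0577
gripper_force: 45.0
```

Call:
carry_out --angular '[[0,0,0],[0,0,0],[0,0,0]]' --offset '[[0,0,0],[0,0,0],[0,0,0]]' --gripper '[0.2,0.2,0.2]'

```text
t: 27.87
eef_pos: [0.4381, 0.183, 0.1334]
eef_rot: [-0.001, 0.04, 0.999, -0.0]
contact_force: [-0.4, -0.3, -3.0]
width: 0.058
gripper_force: 45.0
```

```bash
python3 -c "
from h import *
to((448,316,135),(448,316,58))"
```

```text
t 27.8667 pos [438.1 183.  133.4] w 58.0 gf 45.0 F [-0.4 -0.3 -3. ]
rotvec [-0.06 -0.14 -0.06]
(448, 316, 135) -> here [  0.7 133.4  -1.7] | aligned [  0.5 133.4  -1.6]
(448, 316, 58) -> here [-0.2  0.1 77. ] | aligned [ 0.  0. 77.]
```

Call:
carry_out --angular '[[0,0,0],[0,0,0],[0,0,0],[0,0,0],[0,0,0]]' --offset '[[0,20,0],[0,55,0],[1,90,0],[1,120,0],[1,133,0]]' --gripper '[0.2,0.2,0.2,0.2,0.2]'

```text
t: 28.28
eef_pos: [0.449, 0.3194, 0.1329]
eef_rot: [-0.001, 0.039, 0.999, 0.0]
contact_force: [0.5, 0.3, -3.1]
width: 0.058
gripper_force: 45.0
```

Call:
carry_out --angular '[[0,0,0],[0,0,0],[0,0,0],[0,0,0],[0,0,0]]' --offset '[[0,0,0],[0,0,10],[0,0,30],[0,0,50],[0,0,60]]' --gripper '[0.2,0.2,0.2,0.2,0.2]'

```text
t: 28.7
eef_pos: [0.4465, 0.3132, 0.0713]
eef_rot: [-0.003, 0.04, 0.999, -0.002]
contact_force: [-0.9, -0.5, -2.9]
width: 0.0575
gripper_force: 45.0
```

Call:
carry_out --angular '[[0,0,0],[0,0,0],[0,0,0],[0,0,0],[0,0,0]]' --offset '[[0,0,4],[0,0,8],[0,0,11],[0,0,12],[0,0,12]]' --gripper '[0.2,0.2,0.2,0.2,0.2]'

```text
t: 29.12
eef_pos: [0.4494, 0.3161, 0.0629]
eef_rot: [0.0, 0.04, 0.999, 0.0]
contact_force: [0.2, -0.5, -2.6]
width: 0.058
gripper_force: 45.0
```

Call:
carry_out --angular '[[0,0,0],[0,0,0],[0,0,0],[0,0,0],[0,0,0]]' --offset '[[0,0,1],[0,0,2],[0,0,3],[0,0,3],[0,0,3]]' --gripper '[0.2,0.2,0.2,0.2,0.2]'

```text
t: 29.53
eef_pos: [0.4489, 0.3161, 0.0596]
eef_rot: [0.0, 0.04, 0.999, 0.0]
contact_force: [0.2, -0.1, -2.1]
width: 0.058
gripper_force: 45.0
```

Call:
carry_out --angular '[[0,0,0],[0,0,0],[0,0,0],[0,0,0],[0,0,0]]' --offset '[[0,0,0.5],[0,0,1],[0,0,1.5],[0,0,1.5],[0,0,1.5]]' --gripper '[0.2,0.2,0.2,0.2,0.2]'

```text
t: 29.95
eef_pos: [0.4489, 0.3161, 0.0591]
eef_rot: [0.0, 0.04, 0.999, 0.0]
contact_force: [-2.1, -1.1, 7.7]
width: 0.0576
gripper_force: 45.8
```

Call:
carry_out --angular '[[0,0,0],[0,0,0],[0,0,0],[0,0,0]]' --offset '[[0,0,0.5],[0,0,1],[0,0,1],[0,0,1]]' --gripper '[0.2,0.2,0.2,0.2]'

```text
t: 30.28
eef_pos: [0.4489, 0.3161, 0.059]
eef_rot: [0.0, 0.04, 0.999, 0.0]
contact_force: [-3.7, -2.0, 14.8]
width: 0.0575
gripper_force: 46.5
```

Call:
carry_out --angular '[[0,0,0],[0,0,0],[0,0,0],[0,0,0],[0,0,0]]' --offset '[[0,0,-1],[0,0,-1],[0,0,-1],[0,0,-1],[0,0,-1]]' --gripper '[0.6,0.8,1,1,1]'

```text
t: 30.7
eef_pos: [0.449, 0.316, 0.0577]
eef_rot: [-0.0, 0.04, 0.999, -0.0]
contact_force: [0.3, 0.6, -1.0]
width: 0.0851
gripper_force: 0.0
```

Call:
carry_out --angular '[[0,0,0],[0,0,0],[0,0,0],[0,0,0],[0,0,0]]' --offset '[[0,0,-15],[0,0,-45],[0,0,-80],[0,0,-115],[0,0,-145]]' --gripper '[1,1,1,1,1]'

```text
t: 31.12
eef_pos: [0.449, 0.3161, 0.2047]
eef_rot: [0.0, 0.04, 0.999, 0.0]
contact_force: [0.2, 0.0, -0.3]
width: 0.0857
gripper_force: 0.0
```

Call:
carry_out --angular '[[0,0,0],[0,0,0],[0,0,0]]' --offset '[[0,0,0],[0,0,0],[0,0,0]]' --gripper '[1,1,1]'

```text
t: 31.37
eef_pos: [0.4485, 0.3157, 0.2024]
eef_rot: [-0.0, 0.04, 0.999, -0.0]
contact_force: [-0.6, 0.4, -0.2]
width: 0.0854
gripper_force: 0.0
```

```bash
python3 -c "
from h import *
to((525,173.7,203),(525,173.7,104))"
```

```text
t 31.3667 pos [448.5 315.7 202.4] w 85.4 gf 0.0 F [-0.6  0.4 -0.2]
rotvec [-0.03 -0.04 -0.06]
(525, 173.7, 203) -> here [ -87.6 -135.5   -0.6] | aligned [ -87.4 -135.6   -0.6]
(525, 173.7, 104) -> here [-0.1  0.1 99. ] | aligned [ 0.  0. 99.]
```

Call:
carry_out --angular '[[0,0,0],[0,0,0],[0,0,0],[0,0,0],[0,0,0]]' --offset '[[-22,-34,0],[-44,-68,0],[-66,-102,0],[-82,-127,0],[-87,-135,0]]' --gripper '[1,1,1,1,1]'

```text
t: 31.78
eef_pos: [0.5257, 0.1706, 0.2007]
eef_rot: [-0.001, 0.041, 0.999, -0.001]
contact_force: [0.8, 0.8, 0.3]
width: 0.0855
gripper_force: 0.0
```

Call:
carry_out --angular '[[0,0,0],[0,0,0],[0,0,0],[0,0,0],[0,0,0]]' --offset '[[0,0,20],[0,0,40],[0,0,45],[0,0,45],[0,0,45]]' --gripper '[1,1,1,1,1]'

```text
t: 32.2
eef_pos: [0.5241, 0.1748, 0.1571]
eef_rot: [-0.001, 0.04, 0.999, -0.0]
contact_force: [0.2, -0.4, 1.0]
width: 0.0859
gripper_force: 0.0
```

```bash
python3 -c "
from h import *
to((525,173.7,104))"
```

```text
t 32.2 pos [524.1 174.8 157.1] w 85.9 gf 0.0 F [ 0.2 -0.4  1. ]
rotvec [-0.04 -0.15 -0.03]
(525, 173.7, 104) -> here [-1.1 -1.  53.1] | aligned [-1.  -1.1 53.1]
```

Call:
carry_out --angular '[[0,0,0],[0,0,0],[0,0,0],[0,0,0],[0,0,0]]' --offset '[[-1,-1,20],[-1,-1,38],[-1,-1,48],[-1,-1,52],[-1,-1,52]]' --gripper '[1,1,1,1,1]'

```text
t: 32.62
eef_pos: [0.5255, 0.1737, 0.1056]
eef_rot: [-0.001, 0.04, 0.999, -0.0]
contact_force: [-0.1, 0.3, 0.9]
width: 0.0855
gripper_force: 0.0
```

Call:
carry_out --angular '[[0,0,0],[0,0,0],[0,0,0],[0,0,0],[0,0,0]]' --offset '[[0,0,0],[0,0,0],[0,0,0],[0,0,0],[0,0,0]]' --gripper '[0.7,0.3,0.3,0.3,0.3]'

```text
t: 33.03
eef_pos: [0.5268, 0.1738, 0.1077]
eef_rot: [0.001, 0.04, 0.999, 0.001]
contact_force: [-1.9, 1.3, 5.8]
width: 0.0632
gripper_force: 43.2
```

Call:
carry_out --angular '[[0,0,0],[0,0,0],[0,0,0],[0,0,0],[0,0,0]]' --offset '[[0,0,0],[0,0,-20],[0,0,-55],[0,0,-95],[0,0,-130]]' --gripper '[0.3,0.3,0.3,0.3,0.3]'

```text
t: 33.45
eef_pos: [0.5254, 0.1733, 0.2377]
eef_rot: [-0.0, 0.04, 0.999, -0.0]
contact_force: [1.6, 0.3, -2.8]
width: 0.063
gripper_force: 45.8
```

Call:
carry_out --angular '[[0,0,0],[0,0,0],[0,0,0]]' --offset '[[0,0,0],[0,0,0],[0,0,0]]' --gripper '[0.3,0.3,0.3]'

```text
t: 33.7
eef_pos: [0.5249, 0.1732, 0.2354]
eef_rot: [-0.001, 0.04, 0.999, -0.0]
contact_force: [-1.6, -1.2, -3.2]
width: 0.0633
gripper_force: 45.8
```

```bash
python3 -c "
from h import *
to((453.5,399,233),(453.5,399,108))"
```

```text
t 33.7 pos [524.9 173.2 235.4] w 63.3 gf 45.8 F [-1.6 -1.2 -3.2]
rotvec [-0.03 -0.07 -0.06]
(453.5, 399, 233) -> here [ 89.1 219.4   2.4] | aligned [ 88.9 219.5   2.4]
(453.5, 399, 108) -> here [-2.00e-01  1.00e-01  1.25e+02] | aligned [  0.   0. 125.]
```

Call:
carry_out --angular '[[0,0,0],[0,0,0],[0,0,0],[0,0,0],[0,0,0]]' --offset '[[8,20,0],[21,53,0],[35,88,0],[49,123,0],[64,158,0]]' --gripper '[0.3,0.3,0.3,0.3,0.3]'

```text
t: 34.12
eef_pos: [0.4726, 0.3363, 0.233]
eef_rot: [-0.002, 0.04, 0.999, -0.002]
contact_force: [0.9, -0.1, -3.3]
width: 0.0632
gripper_force: 45.8
```

Call:
carry_out --angular '[[0,0,0],[0,0,0],[0,0,0],[0,0,0],[0,0,0]]' --offset '[[12,31,0],[20,52,0],[25,62,0],[25,62,0],[25,62,0]]' --gripper '[0.3,0.3,0.3,0.3,0.3]'

```text
t: 34.53
eef_pos: [0.4537, 0.3989, 0.2339]
eef_rot: [-0.001, 0.039, 0.999, -0.002]
contact_force: [-0.1, -0.2, -2.7]
width: 0.0632
gripper_force: 45.8
```

Call:
carry_out --angular '[[0,0,0],[0,0,0],[0,0,0],[0,0,0],[0,0,0]]' --offset '[[0,0,15],[0,0,30],[0,0,35],[0,0,35],[0,0,35]]' --gripper '[0.3,0.3,0.3,0.3,0.3]'

```text
t: 34.95
eef_pos: [0.455, 0.3985, 0.2006]
eef_rot: [-0.0, 0.041, 0.999, -0.001]
contact_force: [0.1, -0.1, -3.1]
width: 0.0631
gripper_force: 45.8
```

```bash
python3 - <<'E'
from h import *
to((454.5,399.5,108))
b=vision.get_image("side")
cv2.imwrite("pics/s9.png",cv2.resize(b[130:320,270:430,::-1],None,fx=3,fy=3))
E
```

```text
t 34.95 pos [455.  398.5 200.6] w 63.1 gf 45.8 F [ 0.1 -0.1 -3.1]
rotvec [-0.07 -0.05 -0.15]
(454.5, 399.5, 108) -> here [ 0.5  1.1 92.6] | aligned [ 0.5  1.  92.6]
```

View pics/s9.png

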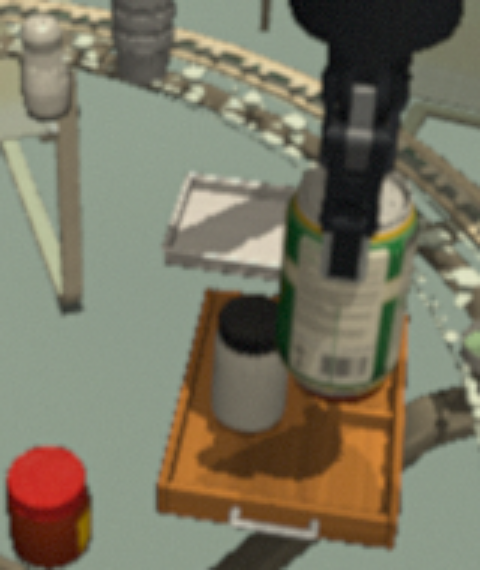

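The can hangs upright over the left front bay, crop (345,300), clear of the salt at (250,365). Lowering it.

Call:
carry_out --angular '[[0,0,0],[0,0,0],[0,0,0],[0,0,0],[0,0,0]]' --offset '[[0,1,20],[0,1,45],[0,1,65],[0,1,75],[0,1,75]]' --gripper '[0.3,0.3,0.3,0.3,0.3]'

```text
t: 35.42
eef_pos: [0.4538, 0.3998, 0.1242]
eef_rot: [-0.001, 0.04, 0.999, -0.001]
contact_force: [-1.2, 0.1, -3.3]
width: 0.063
gripper_force: 45.8
```

Call:
carry_out --angular '[[0,0,0],[0,0,0],[0,0,0],[0,0,0],[0,0,0]]' --offset '[[0,0,4],[0,0,8],[0,0,11],[0,0,13],[0,0,13]]' --gripper '[0.3,0.3,0.3,0.3,0.3]'

```text
t: 35.83
eef_pos: [0.4548, 0.4009, 0.1131]
eef_rot: [0.0, 0.04, 0.999, 0.0]
contact_force: [-0.2, 0.1, -3.7]
width: 0.0628
gripper_force: 45.8
```

Call:
carry_out --angular '[[0,0,0],[0,0,0],[0,0,0],[0,0,0],[0,0,0]]' --offset '[[0,0,0.5],[0,0,1],[0,0,1.5],[0,0,1.5],[0,0,1.5]]' --gripper '[0.3,0.3,0.3,0.3,0.3]'

```text
t: 36.25
eef_pos: [0.4547, 0.4009, 0.1115]
eef_rot: [0.0, 0.04, 0.999, 0.0]
contact_force: [-0.5, 0.4, -2.2]
width: 0.063
gripper_force: 45.8
```

Call:
carry_out --angular '[[0,0,0],[0,0,0],[0,0,0],[0,0,0],[0,0,0]]' --offset '[[0,0,0.5],[0,0,1],[0,0,1.5],[0,0,1.5],[0,0,1.5]]' --gripper '[0.3,0.3,0.3,0.3,0.3]'

```text
t: 36.67
eef_pos: [0.4549, 0.401, 0.1107]
eef_rot: [0.0, 0.04, 0.999, 0.0]
contact_force: [-1.8, -0.6, 4.6]
width: 0.0635
gripper_force: 46.5
```

Call:
carry_out --angular '[[0,0,0],[0,0,0],[0,0,0],[0,0,0]]' --offset '[[0,0,0.5],[0,0,1],[0,0,1],[0,0,1]]' --gripper '[0.3,0.3,0.3,0.3]'

```text
t: 37.0
eef_pos: [0.455, 0.4011, 0.1107]
eef_rot: [0.001, 0.04, 0.999, 0.0]
contact_force: [-1.9, -1.3, 9.9]
width: 0.0628
gripper_force: 47.1
```

Call:
carry_out --angular '[[0,0,0],[0,0,0],[0,0,0],[0,0,0],[0,0,0]]' --offset '[[0,0,-1],[0,0,-1],[0,0,-1],[0,0,-1],[0,0,-1]]' --gripper '[0.7,0.9,1,1,1]'

```text
t: 37.42
eef_pos: [0.4547, 0.4008, 0.1096]
eef_rot: [-0.0, 0.04, 0.999, -0.0]
contact_force: [-0.4, -0.2, -0.0]
width: 0.0855
gripper_force: 0.0
```

Call:
carry_out --angular '[[0,0,0],[0,0,0],[0,0,0],[0,0,0],[0,0,0]]' --offset '[[0,0,-15],[0,0,-45],[0,0,-80],[0,0,-115],[0,0,-130]]' --gripper '[1,1,1,1,1]'

```text
t: 37.83
eef_pos: [0.4565, 0.4022, 0.2447]
eef_rot: [0.003, 0.04, 0.999, 0.002]
contact_force: [1.7, 1.5, -0.1]
width: 0.0855
gripper_force: 0.0
```

Call:
carry_out --angular '[[0,0,0],[0,0,0],[0,0,0],[0,0,0],[0,0,0]]' --offset '[[30,20,0],[60,40,0],[90,60,0],[120,80,0],[150,100,0]]' --gripper '[1,1,1,1,1]'

```text
t: 38.25
eef_pos: [0.3119, 0.5131, 0.2398]
eef_rot: [-0.0, 0.04, 0.999, -0.0]
contact_force: [0.4, 0.6, -0.3]
width: 0.0853
gripper_force: 0.0
```

Call:
carry_out --angular '[[0,0,0],[0,0,0],[0,0,0],[0,0,0]]' --offset '[[0,0,0],[0,0,0],[0,0,0],[0,0,0]]' --gripper '[1,1,1,1]'

```text
t: 38.58
eef_pos: [0.314, 0.5118, 0.2397]
eef_rot: [0.0, 0.04, 0.999, -0.0]
contact_force: [-0.1, 0.3, 0.2]
width: 0.0853
gripper_force: 0.0
```

```bash
python3 - <<'E'
from h import *
to()
b=vision.get_image("side"); a=vision.get_image("top")
z=cv2.imread("pics/top0.png")
T=lambda im:np.vstack([cv2.resize(im[215:300,185:285],(400,340),interpolation=2)])
cv2.imwrite("pics/s10.png",np.hstack([T(z),T(a[:,:,::-1])]))
m=lambda im:cv2.inRange(cv2.cvtColor(im,cv2.COLOR_BGR2HSV),(0,170,150),(5,255,255))
for im in(z,a[:,:,::-1].copy()):
    k=m(im); k[:,:230]=0;k[:250]=0;k[:,290:]=0; print(cv2.minEnclosingCircle(max(cv2.findContours(k,0,1)[0],key=cv2.contourArea)))
E
```

```text
t 38.5833 pos [314.  511.8 239.7] w 85.3 gf 0.0 F [-0.1  0.3  0.2]
rotvec [-0.04  0.02 -0.11]
((254.11476135253906, 272.9016418457031), 14.061666488647461)
((254.5, 273.5), 13.729630470275879)
```

View pics/s10.png

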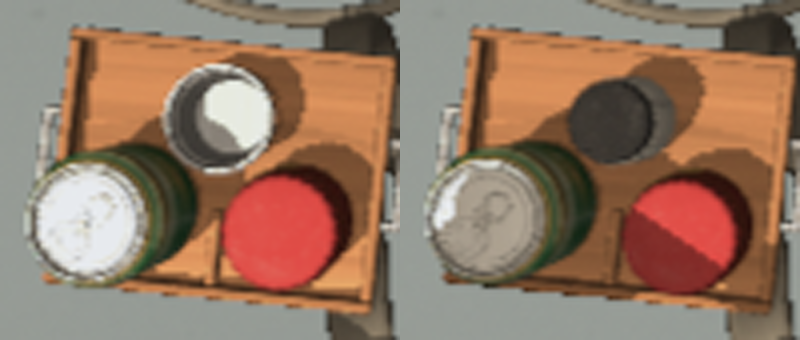

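Before and after match: can at (87,222), now (485,222) minus the 400 px panel width. The jar moved less than 1 px. The salt is where the cup stood. Handing in.

```bash
python3 -c "
from rig import manip
print(manip.finish_job())"
```

```text
the job is handed in; nothing more can be done
None
```

I handed the job in at about 39 s of the 134 s limit; the hand-in returned no verdict. In the pictures the cup is nested in the stack, the salt is upright where the cup stood, and the can and red-lidded jar are back on their spots to within about 1–2 mm, with the gripper clear of everything.

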